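# Calibrate a batch of tilt sensors on a joystick-driven tilt table

### The job

Load every white sensor housing from the blue tray into its own nest on the tilt table while the table is still locked, then throw the lock lever over from the red notch into the green one. Push the joystick fully to the left, hold it there for two seconds and let go so that it springs back to centre, then do the same fully to the right, with all the sensors seated throughout. Finally throw the lever back into the red notch and only then lay all the sensors flat, side by side, in the black tray, leaving the other things on the bench where they are.

Things in the scene. Friction and masses are not known exactly. Their poses are not given: they have to be found in the camera images.
- rig: Calibration rig fixed to the bench: plate 400 x 300 mm, 16 mm high; x away from the robot, y left, origin under it, 15 mm nearer than its middle. Tilt table on the right; on the left (y = 90 mm) a grey pod 290 x 106 mm, 62 mm high, with joystick (near) and lock lever (far). At the table's ends a dark block (near, 78 mm high) and a grey drive housing (far, 97 mm high, from x = 151 mm on).
- tilt_table (a joint): Tilt (rad) of the dark table about an axis along the rig's x, 58 mm above the bench, 85 mm right of the rig's origin; 0 level, positive left edge down. It follows the joystick at 0.6 of the stick's angle. With the lever in the red notch a pin blocks it level (play about 0.04).
- joystick (a joint): Tilt (rad) of the black joystick: 0 upright, positive left (rig's +y), negative right, stops at +-0.44; it tilts in that plane only, about an axis 58 mm above the bench. A spring centres it: 1.1 N m per rad, about 7 N at the grip at full tilt.
- joystick_knob (a point): Middle of the joystick's black round grip, 72 mm from the stick's axis (130 mm above the bench when upright); up to 28 mm across, reaching from 22 mm below to 16 mm above this point. At rig x = -85, y = 90 mm.
- lock_lever (a joint): Angle (rad) of the lock lever: negative leans towards the robot (rig's -x), positive away; stops at +-0.56. Axis along the rig's y, 35 mm above the bench at rig x = 45 mm. A spring roller rides over humps at -0.40 and +0.40 (2 to 6 N at the ball): beyond -0.48 it lies in the red-marked notch (table locked, as at the start), beyond +0.48 in the green-marked one (table free).
- lever_ball (a point): Centre of the red ball, 27 mm across, on top of the lock lever, 90 mm from its axis (113 mm above the bench in either notch); at rig y = 90 mm. Arm 8 mm thick, a 16 mm wide spring housing on it from 18 mm below the ball's centre down; on its left (rig's +y) a quadrant plate up to 86 mm above the bench.
- nest_1 (a point): Nest 1 (nearest the robot): where a seated sensor's centre comes, 12.5 mm above the table's surface (which is 65 mm above the bench when level); x along the row. Opening 83 x 61 mm (the sensor bevelled 5 mm up, so play 2 to 3 mm), long side along x; locators 8 mm high leave the middle 35 mm of the long sides free for fingers; table 52 mm wide either side. Nests 95 mm apart; a sensor fits either way round. Lock lugs on the left edge, 45 mm past nest 2, rise 2 mm.
- nest_2 (a point): Nest 2 (middle): where a seated sensor's centre comes, 12.5 mm above the table's surface (which is 65 mm above the bench when level); x along the row. Opening 83 x 61 mm (the sensor bevelled 5 mm up, so play 2 to 3 mm), long side along x; locators 8 mm high leave the middle 35 mm of the long sides free for fingers; table 52 mm wide either side. Nests 95 mm apart; a sensor fits either way round. Lock lugs on the left edge, 45 mm past nest 2, rise 2 mm.
- nest_3 (a point): Nest 3 (farthest): where a seated sensor's centre comes, 12.5 mm above the table's surface (which is 65 mm above the bench when level); x along the row. Opening 83 x 61 mm (the sensor bevelled 5 mm up, so play 2 to 3 mm), long side along x; locators 8 mm high leave the middle 35 mm of the long sides free for fingers; table 52 mm wide either side. Nests 95 mm apart; a sensor fits either way round. Lock lugs on the left edge, 45 mm past nest 2, rise 2 mm.
- sensor_1_centre (a point): White tilt-sensor housing, 84 x 60 x 25 mm (80 mm of it the body), 50 to 90 g, rounded corners; this point is its centre, half-way up; x along the 84 mm length, y across the 60 mm width, z up. Starts flat in the blue tray; may be absent.
- sensor_2_centre (a point): White tilt-sensor housing, 84 x 60 x 25 mm (80 mm of it the body), 50 to 90 g, rounded corners; this point is its centre, half-way up; x along the 84 mm length, y across the 60 mm width, z up. Starts flat in the blue tray; may be absent.
- sensor_3_centre (a point): White tilt-sensor housing, 84 x 60 x 25 mm (80 mm of it the body), 50 to 90 g, rounded corners; this point is its centre, half-way up; x along the 84 mm length, y across the 60 mm width, z up. Starts flat in the blue tray; may be absent.
- blue_tray: Low blue tray fixed to the bench, the incoming tray, in which the sensors start: 320 mm (its x) x 170 mm (its y), walls 4 mm thick, rim 9 mm above the bench, floor 4 mm above it. Origin under its centre. On the robot's left or right.
- black_tray: Low black tray fixed to the bench, the outgoing tray, for the calibrated sensors: 320 mm (its x) x 170 mm (its y), walls 4 mm thick, rim 9 mm above the bench, floor 4 mm above it. Origin under its centre. On the robot's left or right.
- tape_black: Bystander: roll of black tape, 60 mm across and 18 high; origin at its underside. Not part of the job.
- tape_yellow: Bystander: roll of yellow tape, 50 mm across and 16 high; origin at its underside. Not part of the job.
- driver_green: Bystander: green precision screwdriver, 132 mm long; origin at its underside. Not part of the job.
- fuse_box: Bystander: small light-grey box, 37 x 59 x 22 mm; origin at its underside. Not part of the job.

How it is judged:
By the outcome, as a careful person would: the job done as asked, in the order asked, and still so for the second after the job is handed in, with the robot touching nothing.
Of sensor_1, sensor_2, sensor_3 only 2 to 3 are there at a start; the rules pass over those that are not, and their reading is None.
At some moment in a run one of sensor_1, sensor_2, sensor_3 may be knocked a few centimetres aside while the robot is not near it.
Once in a run the grip may slacken for a moment while it holds something.
It also fails if it takes over 210 s, if anything falls off the work surface, if the arm or the gripper's body presses on something with over 40 N, if the wrist force passes 120 N, or if a joint passes its speed limit or range.

### The arm

A 6-joint arm with a two-finger parallel gripper is mounted at the origin on a cart in front of the work surface, level with it; the furniture and walls round the work are solid. World frame = base frame: x ahead of the robot, y to its left, z up, the work surface at z = 0. Lengths are in m, angles in rad, forces in N, time in s.
With the tool pointing down it reaches from about 0.225 to 0.875 m from the base axis. Payload 3.4 kg.
Tool frame: the origin (TCP) lies between the finger pads; the fingertips stand 8 mm ahead of it and the grasp point (between the pads) lies 11 mm behind it; z points along the fingers, y is the line along which they close (so a half turn about z gives the same grasp; the last joint's range is limited). The gripper opens to 85 mm and grips with 20 to 120 N. Pads are 22 mm wide; open, the fingers measure 114 mm over their backs; the gripper's body (76 mm by 85 mm) begins 54 mm behind the grasp point. The pads swing forward as they close: fully open they stand 13 mm farther back than shut.
Start: joints at [1.028, 0.276, 1.505, -0, 1.361, -0.121], TCP at [0.235, 0.525, 0.208] pointing down, gripper open.
Joint ranges: [-2.89, 2.89], [-0.75, 2.08], [0.22, 2.7], [-1.18, 4.32], [0.11, 2.71], [-2.7, 2.7]. Speed limits (rad/s): [2.57, 2.57, 3.14, 3.14, 3.14, 3.14].

### API

Orientations are given as a unit quaternion [w, x, y, z].
In Python, from rig import manip gives the robot as it stands.
- The arm moves only by the tool move_arm, never from a script. Its argument "deltas" is a list that holds one entry, the list of rows, each a list of 5 numbers: the shift along the tool's x, y, z normalised to -1 to 1, where 1 is 80 cm, then the turn about the tool's z normalised to -1 to 1, where 1 is 120 degrees, then the closure, from -1 (fully open) to 1 (shut). In form: [[[tx, ty, tz, twist, grip], ...]]. A call has 1 to 12 rows; each row is the pose to reach, as a shift and turn from the pose commanded when the call began, along the tool's axes at that moment; what a row does not reach only later rows make up. A row lasts 1/10 s, in which the tool goes at most 50 mm and 8.59 degrees, less where a joint would pass 70% of its speed; a pose out of reach is approached as far as the arm can. A call with a number of a shift or a turn outside -1 to 1 is refused whole. A call with a gripper value outside its range is refused whole. The fingers move at their own pace and stop on an object; "squeeze" is the grip in N (left out, the last holds). Time passes only in rows, so rows that repeat a pose let the fingers close. It gives the time, the measured TCP pose, the force, the opening and the grip force at its end, in the units of the state.
- manip.get_state(): the state, without advancing time (a new reading comes with each control period).
- manip.get_image(name): name is "scene" or "top" or "wrist"; returns the picture (480x640x3 uint8, red, green, blue); there is no depth.
- manip.camera_params(name): a dict with "fx", "fy", "cx", "cy" (pixels), "R" (3x3) and "t" (3): a world point X has camera coordinates R X + t; the wrist camera has in their place "tool_from_camera" (4x4, takes a point from camera to tool coordinates, whose origin is the TCP and whose axes are the flange's). Camera axes: x right, y down, z forward; pixel columns grow to the right and rows downward; lengths in m; the calibration is good to about 2 mm. The wrist camera is an equidistant fisheye: a pixel r from the principal point sees the ray r / f radians off the axis. A picture is of the moment at which its call begins: read the wrist's pose just before it. camera_params takes no time and is no camera call.
- manip.sign_off(): hands the job in; it is judged then, once.
The state is a dict: "clock": time; "qpos": joint angles; "qd": joint speeds; "effort": joint torques, N m; "position": TCP position; "ee_rot": TCP orientation; "contact_force": force on the tool from outside, world axes, zero at the start; "moment": the same for the moment, N m; "width": finger opening in m; "gripper_force": force on a finger pad.
Only numpy, scipy, OpenCV 4.12 (cv2) and the standard library are available. Lean on these libraries where they do the work, as an engineer would, in place of code of your own. Each camera call takes 0.05 s, during which the arm holds its last target. There are 200 camera calls.

## Working session

There is one attempt and no reset: what is moved stays moved. The work goes in short steps, Python scripts to look and compute and a tool call to move; the robot and the scene stay as the last step left them, time stands still between calls to the robot, and variables do not carry over. Pictures are saved under pics/ and viewed, at most 14 in all, crops included, and the job is handed in when it is done.

Besides the shell and the picture viewer there is one more tool, called after ">>>" as a command line: name --argument value ..., lists and objects as JSON in quotes. move_arm: Moves the arm, as the interface text tells. Scaled input: -1 to 1 covers 80 cm each way for a shift and 120 degrees each way for a turn. Its arguments: {"type":"object","properties":{"deltas":{"type":"array","items":{"type":"array","items":{"type":"array","items":{"type":"number","minimum":-1,"maximum":1}}}},"squeeze":{"type":"number"}},"required":["deltas"]}

```bash
mkdir -p pics; ls
cat > h.py <<'E'
import numpy as np, cv2
from rig import manip
def grab(n,f=None):
    im=manip.get_image(n)
    if f: cv2.imwrite('pics/'+f,im[:,:,::-1])
    return im
def ray(n,u,v):
    p=manip.camera_params(n); R=np.array(p['R']);t=np.array(p['t'])
    return -R.T@t, R.T@np.array([(u-p['cx'])/p['fx'],(v-p['cy'])/p['fy'],1])
def onz(n,u,v,z):
    o,d=ray(n,u,v); return o+d*(z-o[2])/d[2]
def proj(n,X):
    p=manip.camera_params(n); c=np.array(p['R'])@X+np.array(p['t'])
    return p['fx']*c[0]/c[2]+p['cx'],p['fy']*c[1]/c[2]+p['cy']
E
python3 - <<'E'
from h import *
s=manip.get_state();print(s)
grab('top','top0.png');grab('scene','scene0.png')
for n in('top','scene','wrist'):print(n,manip.camera_params(n))
E
```

```text
pics
{'clock': 0.0, 'qpos': array([ 1.02795696e+00,  2.76616272e-01,  1.50611491e+00,  2.97226700e-05,
        1.36068042e+00, -1.21004074e-01]), 'qd': array([-0.0004994 , -0.00018832,  0.00065542, -0.0001738 ,  0.00196776,
        0.00086125]), 'effort': array([-1.54516871e-03, -4.16774368e+01, -2.45803535e+01, -2.90772969e-04,
        1.11418316e-02, -2.76962044e-05]), 'position': array([0.23513555, 0.52412139, 0.20733486]), 'ee_rot': array([-3.10099953e-04,  2.09360258e-01,  9.77838154e-01, -8.55097237e-04]), 'contact_force': array([-0.20413168, -0.36585126,  0.56382043]), 'moment': array([-0.03333053,  0.02000231, -0.02854774]), 'gripper_force': 0.0, 'width': 0.08541327648127231}
top {'fx': 500.1625540206308, 'fy': 500.1625540206308, 'cx': 323.8264197388659, 'cy': 230.85493528912693, 'R': array([[ 2.67326298e-03, -9.99996323e-01,  4.55315937e-04],
       [-9.98495902e-01, -2.69418521e-03, -5.47601563e-02],
       [ 5.47611816e-02, -3.08242798e-04, -9.98499433e-01]]), 't': array([0.02054777, 0.55319451, 1.25803059])}
scene {'fx': 555.5994286840123, 'fy': 555.5994286840123, 'cx': 332.01615010133946, 'cy': 235.9701520307852, 'R': array([[ 8.70944432e-01, -4.91381513e-01,  7.00393321e-05],
       [-2.23886935e-01, -3.96953115e-01, -8.90113961e-01],
       [ 4.37413348e-01,  7.75224118e-01, -4.55738007e-01]]), 't': array([-0.48631042,  0.21717919,  1.38615166])}
wrist {'fx': 371.64829954431775, 'fy': 371.64829954431775, 'cx': 315.4314541866072, 'cy': 229.94392081639685, 'tool_from_camera': array([[-2.18151169e-04, -9.60912363e-01, -2.76852638e-01,
         7.09571242e-02],
       [ 9.99999912e-01, -1.10208825e-04, -4.05450813e-04,
         1.26084653e-04],
       [ 3.59091095e-04, -2.76852702e-01,  9.60912302e-01,
        -1.66471086e-01],
       [ 0.00000000e+00,  0.00000000e+00,  0.00000000e+00,
         1.00000000e+00]])}
```

View pics/top0.png

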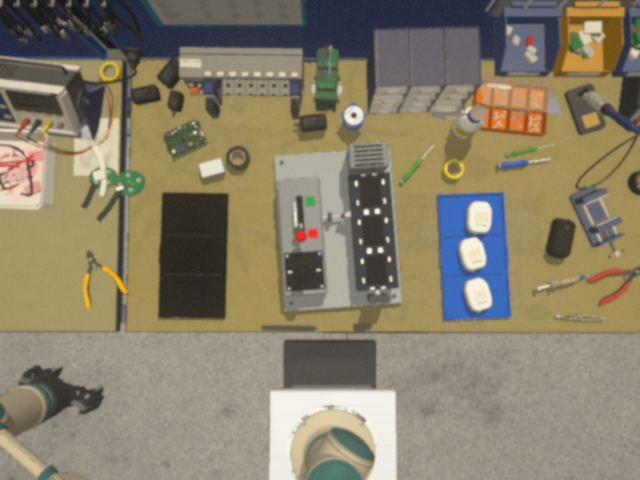

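View pics/scene0.png

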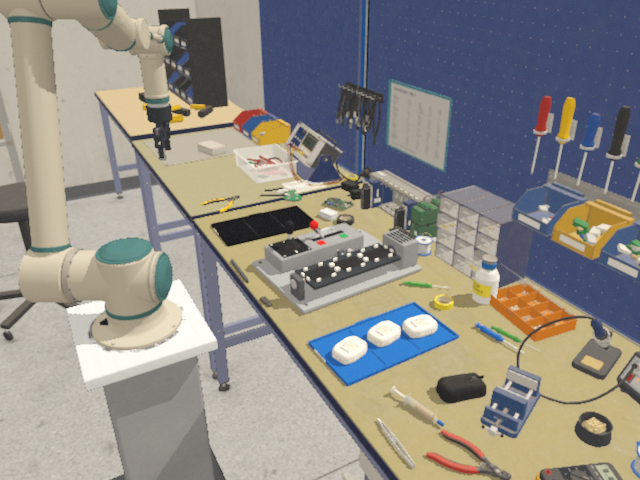

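The top view shows the rig at about (338,230). The blue tray is on the right with three sensors at (479,217), (472,254) and (478,295), and the black tray is on the left at (194,255). Red ball at about (300,237).

Run:
```python
from h import *
im=cv2.imread('pics/top0.png');hsv=cv2.cvtColor(im,cv2.COLOR_BGR2HSV)
def blobs(m,z,mn,box):
    x0,y0,x1,y1=box; mm=np.zeros_like(m);mm[y0:y1,x0:x1]=m[y0:y1,x0:x1]
    for c in cv2.findContours(mm,cv2.RETR_EXTERNAL,cv2.CHAIN_APPROX_NONE)[0]:
        if cv2.contourArea(c)<mn: continue
        P=np.array([onz('top',u,v,z)[:2]*1000 for u,v in c[:,0]],np.float32)
        r=cv2.minAreaRect(P); print(np.round(r[0],1),np.round(r[1],1),round(r[2],1),'px',np.round(c[:,0].mean(0),1))
print('sensors');blobs(((hsv[:,:,1]<70)&(hsv[:,:,2]>150)).astype(np.uint8),.025,100,(435,185,515,325))
print('blue');blobs(((hsv[:,:,0]>100)&(hsv[:,:,0]<125)&(hsv[:,:,1]>150)).astype(np.uint8),.006,500,(425,185,520,328))
print('black');blobs((hsv[:,:,2]<50).astype(np.uint8),.006,2000,(140,180,240,328))
print('red');blobs(((hsv[:,:,1]>170)&(hsv[:,:,2]>120)&((hsv[:,:,0]<8)|(hsv[:,:,0]>172))).astype(np.uint8),.113,10,(270,150,400,310))
print('green');blobs(((hsv[:,:,1]>120)&(hsv[:,:,0]<80)&(hsv[:,:,0]>45)).astype(np.uint8),.062,10,(270,150,345,310))
print('locators');blobs(((hsv[:,:,1]<50)&(hsv[:,:,2]>190)).astype(np.uint8),.073,3,(345,165,400,300))
c=im[140:320,265:410];cv2.imwrite('pics/rigcrop.png',cv2.resize(c,None,fx=4,fy=3.3*1,interpolation=cv2.INTER_CUBIC) if 0 else cv2.resize(c,(480,595),interpolation=cv2.INTER_CUBIC))
```

```text
sensors
[ 395.7 -365.2] [82.1 61.5] 16.7 px [477.9 293.8]
[ 497.1 -352.9] [82.2 61.4] 13.2 px [472.5 253.1]
[ 589.1 -370.5] [60.7 81.2] 89.1 px [479.1 216.5]
blue
[ 491.4 -361.3] [312.2 167.9] 2.4 px [474.  263.9]
black
[491.6 357.2] [163.4 310.3] 89.3 px [193.2 255.7]
red
[536.7  76.8] [21.2 21.1] 0.3 px [300.2 235.5]
[542.7  48.7] [14.1 16.5] 0.2 px [312.5 233. ]
green
[624.3  55.9] [17.5 18.6] 9.7 px [309.9 200.8]
locators
[ 402.5 -106.7] [4.8 4.8] 0.2 px [377.3 292. ]
[412.1 -94.6] [4.8 4.9] 0.2 px [372.1 288.1]
[ 435.1 -139.4] [2.4 7.2] 89.7 px [390.5 278.5]
[477.1 -70.6] [4.8 4.9] 0.2 px [361.7 261. ]
[ 482.7 -135.4] [5.1 6.9] 44.9 px [388.9 258.7]
[ 503.8 -114.3] [9.7 9.7] 89.8 px [379.8 249.8]
[502.6 -87.6] [ 9.7 12.1] 89.9 px [369.  250.5]
[572.4 -62.8] [5.2 6.9] 45.1 px [358.9 221.7]
[ 577.4 -128.5] [5.2 6.9] 45.0 px [385.7 219.7]
[591.2 -35.5] [4.9 7.3] 0.2 px [347.5 214. ]
[ 598.7 -107.3] [9.7 9.8] 89.8 px [376.8 210.8]
[597.4 -80.5] [ 9.7 12.2] 89.9 px [365.8 211.8]
[667.2 -56.2] [4.9 9.8] 90.0 px [355.9 183. ]
[ 671.1 -122.2] [4.9 7.4] 89.8 px [382.6 181.5]
```

View pics/rigcrop.png

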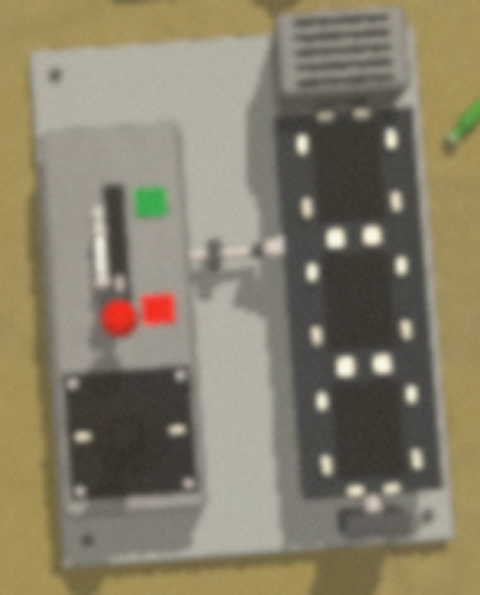

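```bash
cat >> h.py <<'E'
TH=4.2
O=np.array([.5443,-.0127])
def rig2w(x,y):
    c,s=np.cos(np.radians(TH)),np.sin(np.radians(TH)); return O+np.array([c*x-s*y,s*x+c*y])
BIAS=np.array([0,0,.0007])
def heading(s):
    from scipy.spatial.transform import Rotation as Ro
    q=s['ee_rot']; R=Ro.from_quat([q[1],q[2],q[3],q[0]]).as_matrix(); return np.degrees(np.arctan2(R[1,0],R[0,0]))
def plan(*calls):
    """each call: list of (x,y,z,heading) waypoints; prints normalised rows and min number of 0.1 s rows"""
    s=manip.get_state();p=s['position']+BIAS;h=heading(s)
    print('t%.1f'%s['clock'],'pos',np.round(s['position'],4),'h%.1f'%h,'F',np.round(s['contact_force'],1),'w%.4f'%s['width'])
    for k in calls:
        q,g=p,h
        for w in k:
            d=np.array(w[:3])-p;a=np.radians(h);lx=np.array([np.cos(a),np.sin(a)]);ly=np.array([np.sin(a),-np.cos(a)])
            n=max(np.linalg.norm(np.array(w[:3])-q)/.05,abs(w[3]-g)/8.59)
            print([round(float(v),4) for v in(d[:2]@lx/.8,d[:2]@ly/.8,-d[2]/.8,(h-w[3])/120)],'rows %.1f'%n)
            q,g=np.array(w[:3]),w[3]
        p,h=q,g
        print('--')
def wray(st,u,v):
    from scipy.spatial.transform import Rotation as Ro
    p=manip.camera_params('wrist');x,y=(u-p['cx']),(v-p['cy']);r=np.hypot(x,y);a=r/p['fx']
    d=np.array([x/r*np.sin(a),y/r*np.sin(a),np.cos(a)]);T=np.array(p['tool_from_camera'])
    q=st['ee_rot'];R=Ro.from_quat([q[1],q[2],q[3],q[0]]).as_matrix()
    return st['position']+R@T[:3,3],R@T[:3,:3]@d
def wz(st,u,v,z):
    o,d=wray(st,u,v); return o+d*(z-o[2])/d[2]
E
python3 - <<'E'
from h import *
plan([(.36,.1,.25,80)],[(.5,-.36,.25,0)])
for n in[(-95,-85),(0,-85),(95,-85),(-85,90),(0,90)]:print(n,rig2w(*(np.array(n)/1000)))
E
```

```text
t0.1 pos [0.2351 0.5242 0.2074] h155.8 F [0.5 0.5 0.4] w0.0856
[-0.3595, -0.4198, -0.0524, 0.6319] rows 8.9
--
[-0.5359, 0.2722, -0.0, 0.6667] rows 9.6
--
(-95, -85) [ 0.45578037 -0.10442936]
(0, -85) [ 0.55052525 -0.09747173]
(95, -85) [ 0.64527012 -0.0905141 ]
(-85, 90) [0.45293683 0.07083306]
(0, 90) [0.53770856 0.0770583 ]
```

>>> move_arm --deltas '[[[-0.36, -0.42, -0.0525, 0.632, -1], [-0.36, -0.42, -0.0525, 0.632, -1], [-0.36, -0.42, -0.0525, 0.632, -1], [-0.36, -0.42, -0.0525, 0.632, -1], [-0.36, -0.42, -0.0525, 0.632, -1], [-0.36, -0.42, -0.0525, 0.632, -1], [-0.36, -0.42, -0.0525, 0.632, -1], [-0.36, -0.42, -0.0525, 0.632, -1], [-0.36, -0.42, -0.0525, 0.632, -1], [-0.36, -0.42, -0.0525, 0.632, -1], [-0.36, -0.42, -0.0525, 0.632, -1], [-0.36, -0.42, -0.0525, 0.632, -1]]]'

```text
clock: 1.3
position: [0.36, 0.1009, 0.2499]
ee_rot: [-0.001, 0.766, 0.643, -0.0]
contact_force: [-0.1, 0.7, -0.6]
width: 0.0852
gripper_force: 0.0
```

>>> move_arm --deltas '[[[-0.536, 0.272, 0, 0.667, -1], [-0.536, 0.272, 0, 0.667, -1], [-0.536, 0.272, 0, 0.667, -1], [-0.536, 0.272, 0, 0.667, -1], [-0.536, 0.272, 0, 0.667, -1], [-0.536, 0.272, 0, 0.667, -1], [-0.536, 0.272, 0, 0.667, -1], [-0.536, 0.272, 0, 0.667, -1], [-0.536, 0.272, 0, 0.667, -1], [-0.536, 0.272, 0, 0.667, -1], [-0.536, 0.272, 0, 0.667, -1], [-0.536, 0.272, 0, 0.667, -1]]]'

```text
clock: 2.5
position: [0.5015, -0.358, 0.249]
ee_rot: [-0.001, 1.0, 0.001, -0.001]
contact_force: [0.6, 1.3, -0.0]
width: 0.0852
gripper_force: 0.0
```

```bash
cat >> h.py <<'E'
def sensors(f=None,z=.027,wz_=None,thr=150):
    st=manip.get_state(); im=grab('wrist',f); hsv=cv2.cvtColor(im,cv2.COLOR_RGB2HSV)
    m=((hsv[:,:,1]<70)&(hsv[:,:,2]>thr)).astype(np.uint8); out=[]
    for c in cv2.findContours(m,cv2.RETR_EXTERNAL,cv2.CHAIN_APPROX_NONE)[0]:
        if cv2.contourArea(c)<1500: continue
        P=np.array([wz(st,u,v,z)[:2]*1000 for u,v in c[:,0]],np.float32)
        r=cv2.minAreaRect(P)
        if max(r[1])>150: continue
        a=r[2] if r[1][0]>r[1][1] else r[2]-90
        print('c',np.round(r[0],1),'size',np.round(sorted(r[1]),1),'ang %.1f'%a,'px',np.round(c[:,0].mean(0)))
    return st,im
E
python3 - <<'E'
from h import *
sensors('w1.png'); plan()
E
```

```text
c [ 399. -365.] size [59.8 84. ] ang 16.5 px [322. 279.]
c [ 499.2 -353. ] size [59.4 82.3] ang 14.1 px [312. 192.]
c [ 606.8 -681.5] size [72.7 84.3] ang -66.5 px [576. 114.]
c [ 589.5 -371.1] size [59.1 81.8] ang -4.0 px [329. 108.]Traceback (most recent call last):
  File "<stdin>", line 2, in <module>
  File "h.py", line 49, in sensors
    P=np.array([wz(st,u,v,z)[:2]*1000 for u,v in c[:,0]],np.float32)
                ~~^^^^^^^^^^
  File "h.py", line 43, in wz
    o,d=wray(st,u,v); return o+d*(z-o[2])/d[2]
        ~~~~^^^^^^^^
  File "h.py", line 38, in wray
    p=manip.camera_params('wrist');x,y=(u-p['cx']),(v-p['cy']);r=np.hypot(x,y);a=r/p['fx']
ValueError: time passes only in moves, steps and waits
```

View pics/w1.png

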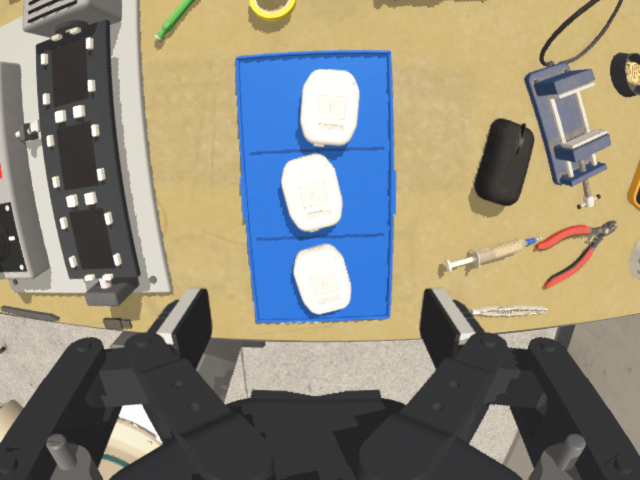

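The wrist view shows all three sensors, at (329,108), (312,192) and (322,279). The two views agree to within 3 mm. I'll grasp the far sensor first.

```bash
cat >> h.py <<'E'
import pickle,os
if not os.path.exists('cal.pkl'): pickle.dump({n:manip.camera_params(n) for n in('top','scene','wrist')},open('cal.pkl','wb'))
CAL=pickle.load(open('cal.pkl','rb'))
E
sed -i "s/manip.camera_params('wrist');/CAL['wrist'];/; s/p=manip.camera_params(n);/p=CAL[n];/" h.py
python3 - <<'E'
from h import *
plan([(.5893,-.371,.09,-3),(.5893,-.371,.0145,-3)],[(.5893,-.371,.13,-3),(.58,-.0955,.17,4.2)])
E
```

```text
t2.5 pos [ 0.5011 -0.3575  0.2495] h0.1 F [-0.7  0.1 -0.4] w0.0854
[0.1101, 0.0172, 0.2002, 0.0262] rows 3.7
[0.1101, 0.0172, 0.2946, 0.0262] rows 1.5
--
[0.0, 0.0, -0.1444, 0.0] rows 2.3
[-0.0296, -0.3433, -0.1944, -0.06] rows 5.6
--
```

>>> move_arm --deltas '[[[0.11, 0.0172, 0.2, 0.026, -1], [0.11, 0.0172, 0.2, 0.026, -1], [0.11, 0.0172, 0.2, 0.026, -1], [0.11, 0.0172, 0.2, 0.026, -1], [0.11, 0.0172, 0.2, 0.026, -1], [0.11, 0.0172, 0.27, 0.026, -1], [0.11, 0.0172, 0.294, 0.026, -1], [0.11, 0.0172, 0.294, 0.026, -1], [0.11, 0.0172, 0.294, 0.026, 1], [0.11, 0.0172, 0.294, 0.026, 1], [0.11, 0.0172, 0.294, 0.026, 1], [0.11, 0.0172, 0.294, 0.026, 1]]]' --squeeze 50

```text
clock: 3.75
position: [0.5892, -0.3743, 0.0169]
ee_rot: [0.001, 1.0, -0.028, 0.001]
contact_force: [0.8, -0.4, -0.5]
width: 0.0281
gripper_force: 0.0
```

>>> move_arm --deltas '[[[0, 0, 0, 0, 1], [0, 0, 0, 0, 1]]]'

```text
clock: 3.95
position: [0.5885, -0.3739, 0.0154]
ee_rot: [0.0, 1.0, -0.028, 0.0]
contact_force: [0.7, -0.4, -0.4]
width: 0.0006
gripper_force: 0.0
```

>>> move_arm --deltas '[[[0, 0, -0.1, 0, 1], [0, 0, -0.25, 0, -1], [0, 0, -0.25, 0, -1], [0, 0, -0.25, 0, -1], [0, 0, -0.25, 0, -1], [0, 0, -0.25, 0, -1], [0, 0, -0.25, 0, -1], [0, 0, -0.25, 0, -1]]]'

```text
clock: 4.75
position: [0.5874, -0.3731, 0.2125]
ee_rot: [-0.001, 1.0, -0.028, -0.002]
contact_force: [0.2, -0.1, 0.5]
width: 0.0851
gripper_force: 0.0
```

Run:
```python
from h import *
sensors('w2.png',z=.02); plan()
```

```text
c [ 396.4 -365.1] size [62.8 89.5] ang 16.5 px [318. 356.]
c [ 498.8 -352.9] size [61.8 85.6] ang 13.6 px [302. 278.]
c [ 590.7 -371.3] size [59.6 82.5] ang -4.2 px [314. 192.]
c [ 599.2 -688.3] size [77.8 89.6] ang -67.3 px [581. 177.]
t4.8 pos [ 0.5876 -0.3732  0.2126] h-3.2 F [ 0.7  0.6 -0.4] w0.0852
```

View pics/w2.png

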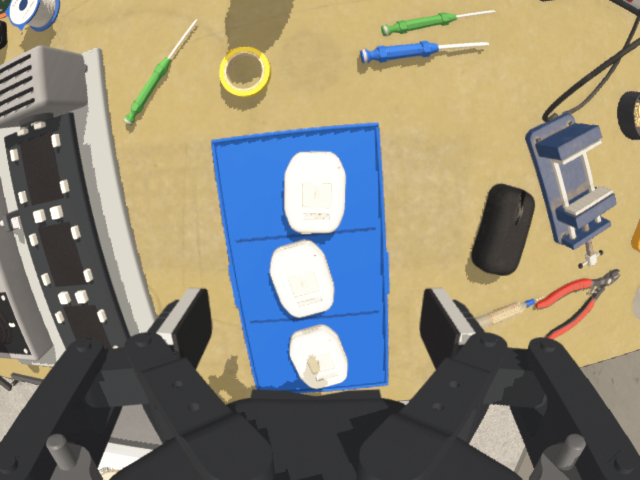

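Sensor 3 at (314,192) hasn't moved, so the close met nothing. I'll go down again and look from near before closing.

>>> move_arm --deltas '[[[0.002, 0, 0.12, 0, -1], [0.002, 0, 0.2, 0, -1], [0.002, 0, 0.245, 0, -1], [0.002, 0, 0.245, 0, -1], [0.002, 0, 0.245, 0, -1], [0.002, 0, 0.245, 0, -1], [0.002, 0, 0.245, 0, -1]]]'

```text
clock: 5.5
position: [0.5918, -0.3753, 0.0216]
ee_rot: [0.001, 1.0, -0.028, 0.002]
contact_force: [-0.0, 0.4, 0.8]
width: 0.0853
gripper_force: 0.0
```

Run:
```python
from h import *
a=grab('wrist');b=grab('scene')[280:400,300:480];
b=cv2.resize(b,(640,427))
im=np.vstack([cv2.resize(a,(640,480))[::1],b]);im=cv2.resize(im,(423,600))
cv2.imwrite('pics/w3.png',im[:,:,::-1]); plan()
```

```text
t5.6 pos [ 0.5919 -0.3753  0.0223] h-3.2 F [-0.3  0.1 -0.3] w0.0857
```

View pics/w3.png

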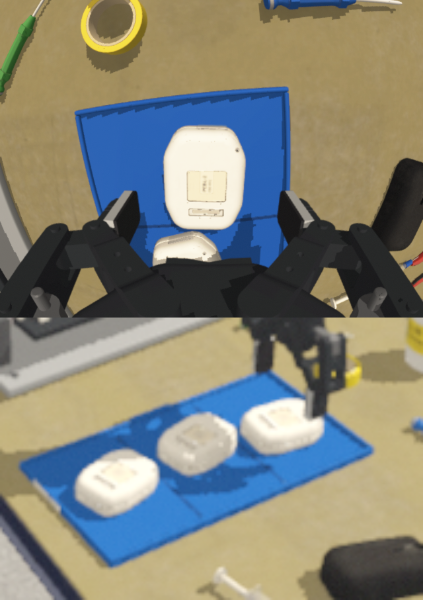

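The near view shows the fingers not yet around the sensor: the pad tips at about (195,295) and (437,295) seem to sit well above it. I'll work out where the tips really are.

Run:
```python
from h import *
plan()
for y in(-.42,-.33):
  o,d=ray('scene',435,323); k=(y-o[1])/d[1]; print('scene tip on y',y,np.round(o+d*k,3))
im=grab('scene')
c=im[270:350,380:480];c=cv2.resize(c,(500,400),interpolation=cv2.INTER_CUBIC)
t=grab('top');t=cv2.resize(t[170:330,430:530],(300,480))
out=np.zeros((480,800,3),np.uint8);out[:400,:500]=c;out[:,500:]=t
cv2.imwrite('pics/s4.png',out[:,:,::-1])
# expected tip pixel for tip = TCP + 5 mm behind, fingers at +-0.0425
s=manip.get_state();a=np.radians(heading(s));ly=np.array([np.sin(a),-np.cos(a),0])
for sg in(-1,1):
  for dz in(.005,.025,.045):
    X=s['position']+sg*.05*ly+np.array([0,0,dz]);u,v=proj('scene',X);print(sg,dz,'crop px',round((u-380)*5),round((v-270)*5))
```

```text
t5.6 pos [ 0.5919 -0.3753  0.0223] h-3.2 F [-0.3  0.1 -0.3] w0.0857
scene tip on y -0.42 [ 0.598 -0.42   0.053]
scene tip on y -0.33 [ 0.679 -0.33  -0.034]
-1 0.005 crop px 143 211
-1 0.025 crop px 146 177
-1 0.045 crop px 149 143
1 0.005 crop px 261 321
1 0.025 crop px 265 286
1 0.045 crop px 268 251
```

View pics/s4.png

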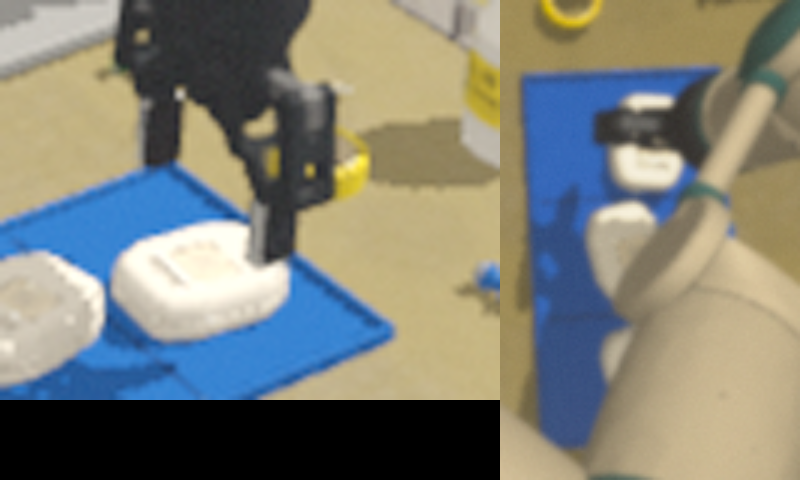

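The scene crop puts the open fingertip at about (275,265). That is roughly 37 mm behind the reported TCP, about 32 mm higher than described. I'll go lower in small steps and watch the force.

>>> move_arm --deltas '[[[-0.003, 0.004, 0.015, 0, -1], [-0.003, -0.005, 0.025, 0, -1], [-0.003, -0.005, 0.035, 0, -1], [-0.003, -0.005, 0.035, 0, -1], [-0.003, -0.005, 0.035, 0, -1]]]'

```text
clock: 6.2
position: [0.5876, -0.3694, -0.0097]
ee_rot: [-0.0, 1.0, -0.028, -0.0]
contact_force: [-0.0, -0.2, 0.1]
width: 0.0855
gripper_force: 0.0
```

>>> move_arm --deltas '[[[0, 0, 0.005, 0, -1], [0, 0, 0.009, 0, -1], [0, 0, 0.009, 0, -1], [0, 0, 0.009, 0, -1]]]'

```text
clock: 6.6
position: [0.5878, -0.3697, -0.0163]
ee_rot: [-0.0, 1.0, -0.028, 0.0]
contact_force: [-0.3, 0.8, 0.1]
width: 0.0853
gripper_force: 0.0
```

Run:
```python
from h import *
plan()
im=grab('scene')
c=cv2.resize(im[270:350,380:480],(500,400),interpolation=cv2.INTER_CUBIC)
cv2.imwrite('pics/s5.png',c[:,:,::-1])
```

```text
t6.6 pos [ 0.5878 -0.3697 -0.0163] h-3.2 F [-0.3  0.8  0.1] w0.0853
```

View pics/s5.png

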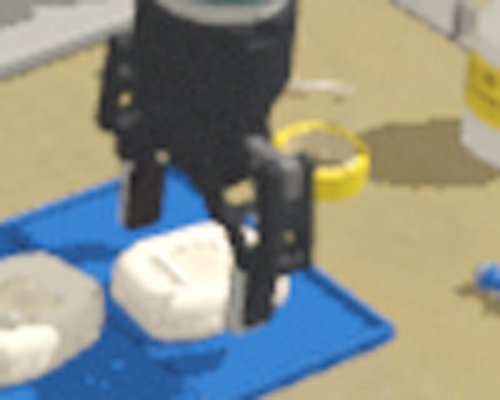

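The fingers now straddle the sensor, with tips at about (245,325) and clear of the floor. Closing.

>>> move_arm --deltas '[[[0, 0, 0, 0, 1], [0, 0, 0, 0, 1], [0, 0, 0, 0, 1], [0, 0, 0, 0, 1], [0, 0, 0, 0, 1]]]' --squeeze 50

```text
clock: 7.15
position: [0.5883, -0.3702, -0.0153]
ee_rot: [0.001, 1.0, -0.028, 0.001]
contact_force: [-0.7, -0.9, 5.9]
width: 0.0577
gripper_force: 53.8
```

Run:
```python
from h import *
plan([(.5878,-.3697,.1,-3.2),(.5,-.1,.14,4.2)])
```

```text
t7.2 pos [ 0.5883 -0.3702 -0.0153] h-3.2 F [-0.7 -0.9  5.9] w0.0577
[-0.0007, -0.0006, -0.1433, 0.0002] rows 2.3
[-0.1289, -0.3312, -0.1933, -0.0614] rows 5.7
--
```

>>> move_arm --deltas '[[[0, 0, -0.05, 0, 1], [0, 0, -0.11, 0, 1], [0, 0, -0.144, 0, 1], [-0.03, -0.06, -0.16, -0.01, 1], [-0.04, -0.12, -0.168, -0.02, 1], [-0.044, -0.18, -0.168, -0.04, 1], [-0.044, -0.24, -0.168, -0.061, 1], [-0.044, -0.3, -0.168, -0.061, 1], [-0.044, -0.338, -0.168, -0.061, 1], [-0.044, -0.338, -0.168, -0.061, 1], [-0.044, -0.338, -0.168, -0.061, 1], [-0.044, -0.338, -0.168, -0.061, 1]]]'

```text
clock: 8.35
position: [0.5675, -0.0986, 0.1178]
ee_rot: [0.0, 0.999, 0.036, -0.0]
contact_force: [-0.4, 0.1, -0.9]
width: 0.0572
gripper_force: 53.8
```

Run:
```python
from h import *
plan()
st=manip.get_state();im=grab('wrist','w6.png');hsv=cv2.cvtColor(im,cv2.COLOR_RGB2HSV)
m=((hsv[:,:,1]<60)&(hsv[:,:,2]>170)).astype(np.uint8)
for c in cv2.findContours(m,cv2.RETR_EXTERNAL,cv2.CHAIN_APPROX_NONE)[0]:
    if 15<cv2.contourArea(c)<2500:
        u,v=c[:,0].mean(0);p=wz(st,u,v,.071)*1000
        if 350<p[0]<760 and -180<p[1]<-30: print(np.round(p[:2],1),'px',round(u),round(v),cv2.contourArea(c))
```

```text
t8.3 pos [ 0.5675 -0.0986  0.1178] h4.1 F [-0.4  0.1 -0.9] w0.0572
[ 514.9 -169.8] px 415 323 18.0
[503.2 -35.7] px 217 326 46.0
[ 602.  -106.7] px 334 188 306.5
[621.8 -58.5] px 253 149 152.0
[ 626.6 -124.6] px 369 148 145.5
[668.9 -54.9] px 252 68 150.0
[ 673.9 -121.1] px 369 67 149.5
[692.9 -99.8] px 334 32 80.0
[691.  -72.6] px 286 32 87.5
[ 703.4 -132.7] px 392 21 226.5
```

View pics/w6.png

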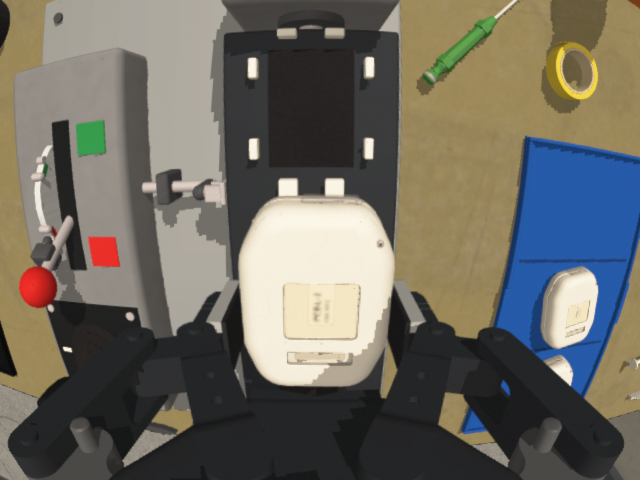

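Sensor held at (317,290). Nest 3 locators are at (253,68), (369,67), (253,149) and (369,148), which puts the nest centre near (647,-90) mm. The sensor sits about 3 mm ahead of the TCP.

Run:
```python
from h import *
plan([(.644,-.0895,.1178,4.2),(.644,-.0895,.062,4.2)])
```

```text
t8.4 pos [ 0.5675 -0.0989  0.1178] h4.1 F [ 0.7  0.7 -0.6] w0.0575
[0.0962, -0.0049, 0.0009, -0.0009] rows 1.5
[0.0962, -0.0049, 0.0707, -0.0009] rows 1.1
--
```

>>> move_arm --deltas '[[[0.06, -0.005, 0, 0, 1], [0.096, -0.005, 0, 0, 1], [0.096, -0.005, 0.03, 0, 1], [0.096, -0.005, 0.07, 0, 1], [0.096, -0.005, 0.07, 0, 1], [0.096, -0.005, 0.07, 0, 1], [0.096, -0.005, 0.07, 0, 1], [0.096, -0.005, 0.07, 0, 1]]]'

```text
clock: 9.2
position: [0.6451, -0.0889, 0.0641]
ee_rot: [0.0, 0.999, 0.036, 0.002]
contact_force: [-0.4, -0.3, -0.9]
width: 0.0573
gripper_force: 53.8
```

Run:
```python
from h import *
plan([(.644,-.0895,.062,4.2)])
im=grab('wrist','w7.png')[150:420,180:460];cv2.imwrite('pics/w7c.png',cv2.resize(im,(620,598),interpolation=cv2.INTER_CUBIC)[:,:,::-1])
```

```text
t9.2 pos [ 0.6451 -0.0889  0.0641] h4.1 F [-0.4 -0.3 -0.9] w0.0573
[-0.0015, 0.0006, 0.0035, -0.0007] rows 0.1
--
```

View pics/w7c.png

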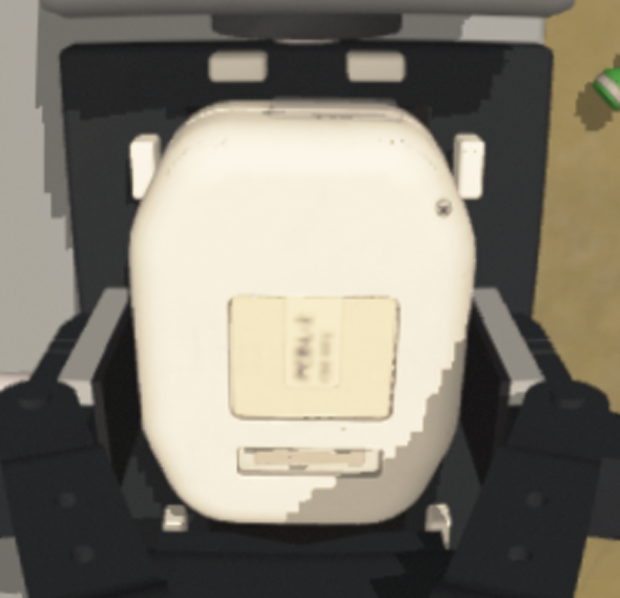

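The sensor is centred over nest 3 to within about 1 mm; the far locators show at (238,66) and (376,66) in the crop. I'll shift 1 mm to the right and lower it.

>>> move_arm --deltas '[[[0, 0.001, 0.005, 0, 1], [0, 0.001, 0.01, 0, 1], [0, 0.001, 0.015, 0, 1], [0, 0.001, 0.02, 0, 1], [0, 0.001, 0.0225, 0, 1], [0, 0.001, 0.0225, 0, 1], [0, 0.001, 0.0225, 0, 1], [0, 0.001, 0.0225, 0, 1]]]'

```text
clock: 10.05
position: [0.6439, -0.089, 0.0456]
ee_rot: [0.0, 0.999, 0.036, 0.0]
contact_force: [-2.2, 0.8, 7.4]
width: 0.0569
gripper_force: 54.8
```

>>> move_arm --deltas '[[[0, 0, 0, 0, -1], [0, 0, 0, 0, -1], [0, 0, 0, 0, -1], [0, 0, 0, 0, -1], [0, 0, -0.03, 0, -1], [0, 0, -0.08, 0, -1], [-0.04, 0, -0.1, 0, -1], [-0.09, 0, -0.1, 0, -1], [-0.09, 0, -0.1, 0, -1], [-0.09, 0, -0.1, 0, -1]]]'

```text
clock: 11.05
position: [0.5716, -0.0942, 0.1244]
ee_rot: [-0.0, 0.999, 0.036, 0.0]
contact_force: [0.6, 0.1, -0.6]
width: 0.0856
gripper_force: 0.0
```

Run:
```python
from h import *
st,im=sensors('w8.png',z=.085)
sensors(None,z=.02)
plan([(.4978,-.353,.06,14),(.4978,-.353,-.0155,14)],[(.4978,-.353,.12,14),(.47,-.104,.12,4.2)])
```

```text
c [349.8  81.7] size [ 40.4 134.3] ang -42.6 px [125. 447.]
c [ 532.8 -290. ] size [52.3 68. ] ang 13.2 px [569. 307.]
c [526.4 -26.2] size [ 43.3 124.3] ang 4.1 px [206. 287.]
c [644.1 -90.1] size [66.9 93.7] ang 4.0 px [316. 121.]
c [ 498.4 -353.5] size [69.1 90. ] ang 14.0 px [568. 308.]
c [644.6 -90. ] size [ 88.  123.3] ang 4.0 px [316. 121.]
t11.2 pos [ 0.5733 -0.0944  0.1243] h4.1 F [-0.3  0.3  0.1] w0.0855
[-0.1175, 0.3156, 0.0812, -0.0821] rows 5.5
[-0.1175, 0.3156, 0.1756, -0.0821] rows 1.5
--
[0.0, 0.0, -0.1694, 0.0] rows 2.7
[0.0416, -0.3104, -0.1694, 0.0817] rows 5.0
--
```

View pics/w8.png

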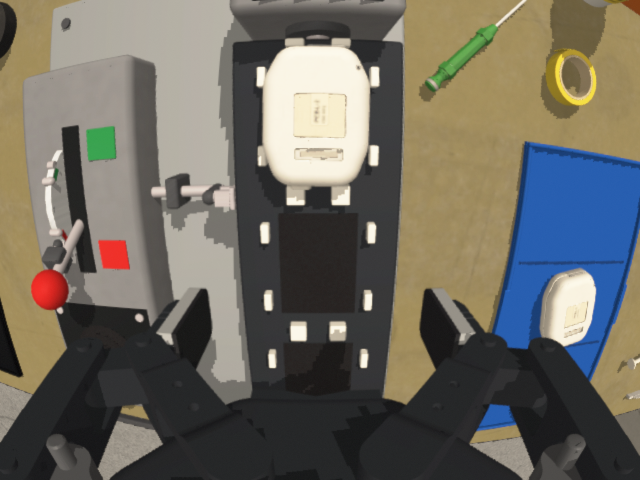

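Sensor 3 is seated in nest 3, at (316,121). Now sensor 2.

>>> move_arm --deltas '[[[-0.03, 0.05, 0.02, 0, -1], [-0.05, 0.11, 0.04, -0.02, -1], [-0.08, 0.17, 0.06, -0.04, -1], [-0.1, 0.23, 0.08, -0.06, -1], [-0.117, 0.28, 0.08, -0.082, -1], [-0.117, 0.316, 0.081, -0.082, -1], [-0.117, 0.316, 0.081, -0.082, -1], [-0.117, 0.316, 0.13, -0.082, -1], [-0.117, 0.316, 0.165, -0.082, -1], [-0.117, 0.316, 0.1755, -0.082, -1], [-0.117, 0.316, 0.1755, -0.082, -1], [-0.117, 0.316, 0.1755, -0.082, -1]]]'

```text
clock: 12.35
position: [0.4984, -0.3535, -0.0154]
ee_rot: [0.001, 0.993, 0.122, 0.001]
contact_force: [0.4, 0.0, 0.1]
width: 0.0855
gripper_force: 0.0
```

>>> move_arm --deltas '[[[0, 0, 0, 0, 1], [0, 0, 0, 0, 1], [0, 0, 0, 0, 1], [0, 0, 0, 0, 1], [0, 0, 0, 0, 1]]]'

```text
clock: 12.85
position: [0.4982, -0.3538, -0.0142]
ee_rot: [0.001, 0.993, 0.122, 0.001]
contact_force: [0.0, -0.5, 5.7]
width: 0.0576
gripper_force: 53.4
```

Run:
```python
from h import *
plan([(.4978,-.353,.12,14),(.49,-.1015,.115,4.2)])
```

```text
t12.8 pos [ 0.4982 -0.3538 -0.0142] h14.0 F [ 0.  -0.5  5.7] w0.0576
[-0.0003, -0.0011, -0.1669, -0.0] rows 2.7
[0.0663, -0.3085, -0.1607, 0.0816] rows 5.0
--
```

>>> move_arm --deltas '[[[0, 0, -0.05, 0, 1], [0, 0, -0.11, 0, 1], [0, 0, -0.16, 0, 1], [0.03, -0.06, -0.162, 0.02, 1], [0.06, -0.12, -0.162, 0.04, 1], [0.09, -0.18, -0.162, 0.06, 1], [0.12, -0.24, -0.162, 0.082, 1], [0.1393, -0.296, -0.162, 0.082, 1], [0.1393, -0.296, -0.162, 0.082, 1], [0.1393, -0.296, -0.14, 0.082, 1], [0.1393, -0.296, -0.103, 0.082, 1], [0.1393, -0.296, -0.103, 0.082, 1]]]'

```text
clock: 14.05
position: [0.545, -0.0957, 0.0636]
ee_rot: [-0.001, 0.999, 0.036, -0.003]
contact_force: [-1.4, -0.5, -1.3]
width: 0.0574
gripper_force: 54.3
```

>>> move_arm --deltas '[[[0, 0, 0, 0, 1], [0, 0, 0, 0, 1], [0, 0, 0, 0, 1]]]'

```text
clock: 14.35
position: [0.549, -0.0971, 0.0676]
ee_rot: [0.0, 0.999, 0.036, 0.001]
contact_force: [-0.1, 0.9, -0.1]
width: 0.0572
gripper_force: 54.3
```

Run:
```python
from h import *
plan([(.549,-.097,.068,4.2)])
im=grab('wrist','w9.png')[150:420,180:460];cv2.imwrite('pics/w9c.png',cv2.resize(im,(620,598),interpolation=cv2.INTER_CUBIC)[:,:,::-1])
```

```text
t14.3 pos [ 0.549  -0.0971  0.0676] h4.1 F [-0.1  0.9 -0.1] w0.0572
[-0.0, -0.0002, 0.0004, -0.0007] rows 0.0
--
```

View pics/w9c.png

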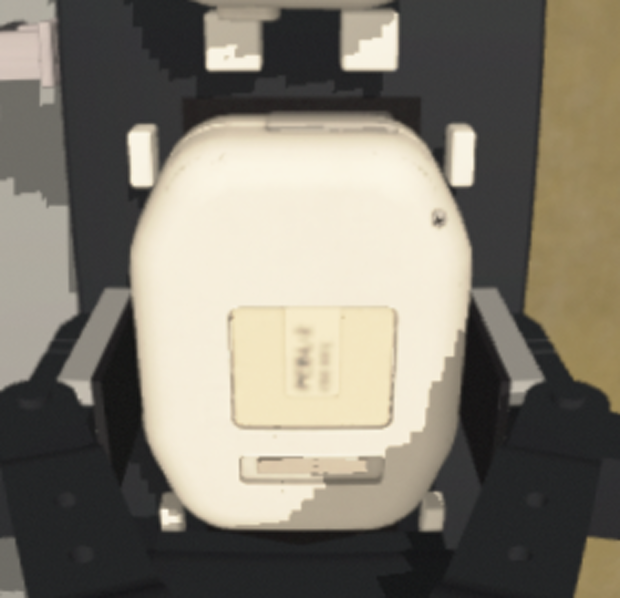

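The sensor sits about 2 mm short of nest 2 along x and is centred laterally (locators at (143,155) and (460,155) in the crop). I'll shift forward and lower it.

>>> move_arm --deltas '[[[0.0023, 0, 0.005, 0, 1], [0.0023, 0, 0.01, 0, 1], [0.0023, 0, 0.015, 0, 1], [0.0023, 0, 0.02, 0, 1], [0.0023, 0, 0.025, 0, 1], [0.0023, 0, 0.0275, 0, 1], [0.0023, 0, 0.0275, 0, 1], [0.0023, 0, 0.0275, 0, 1], [0.0023, 0, 0.0275, 0, 1]]]'

```text
clock: 15.3
position: [0.5506, -0.0965, 0.0467]
ee_rot: [0.0, 0.999, 0.036, 0.001]
contact_force: [-2.2, 0.4, 15.7]
width: 0.0574
gripper_force: 57.6
```

>>> move_arm --deltas '[[[0, 0, 0, 0, -1], [0, 0, 0, 0, -1], [0, 0, 0, 0, -1], [0, 0, 0, 0, -1], [0, 0, -0.03, 0, -1], [0, 0, -0.08, 0, -1], [-0.04, 0, -0.1, 0, -1], [-0.09, 0, -0.1, 0, -1], [-0.09, 0, -0.1, 0, -1], [-0.09, 0, -0.1, 0, -1], [-0.09, 0, -0.1, 0, -1]]]'

```text
clock: 16.4
position: [0.479, -0.1018, 0.1242]
ee_rot: [0.0, 0.999, 0.036, 0.001]
contact_force: [0.6, -0.3, 0.8]
width: 0.0853
gripper_force: 0.0
```

Run:
```python
from h import *
st,im=sensors('w10.png',z=.085)
st,im=sensors(None,z=.02)
plan([(.399,-.365,.06,16.5),(.399,-.365,-.015,16.5)],[(.399,-.365,.12,16.5),(.4548,-.104,.12,4.2),(.4548,-.104,.068,4.2)])
```

```text
c [ 287.6 -290.5] size [ 43.  148.4] ang 37.5 px [503. 442.]
c [ 432.5 -301.2] size [51.9 68.9] ang 16.5 px [570. 314.]
c [552.6 -96.7] size [ 67.4 100.7] ang 4.2 px [321. 122.]
c [614.8 -87.7] size [13.  58.1] ang -86.3 px [304.   8.]
c [599.4 -21.2] size [43.1 51.3] ang 85.9 px [187.  37.]
c [569.9  43.8] size [ 50.  123.2] ang 2.7 px [100.  86.]
c [596.   96.3] size [46.2 82.7] ang -11.4 px [40. 53.]
c [ 396.2 -365.8] size [68.7 91.4] ang 16.0 px [570. 315.]
c [553.6 -96.8] size [ 88.6 131.7] ang 4.3 px [320. 123.]
c [635.7 -84.9] size [17.2 76.4] ang -86.3 px [304.   8.]
c [615.4   2.5] size [56.7 67.5] ang 85.9 px [187.  37.]
c [610.9 157.1] size [ 60.8 108.8] ang -11.4 px [40. 53.]
t16.5 pos [ 0.4791 -0.1017  0.124 ] h4.2 F [ 0.  -0.5 -0.7] w0.0856
[-0.1238, 0.321, 0.0808, -0.1028] rows 5.7
[-0.1238, 0.321, 0.1746, -0.1028] rows 1.5
--
[0.0, 0.0, -0.1688, 0.0] rows 2.7
[0.1595, -0.293, -0.1688, 0.1025] rows 5.3
[0.1595, -0.293, -0.1037, 0.1025] rows 1.0
--
```

View pics/w10.png

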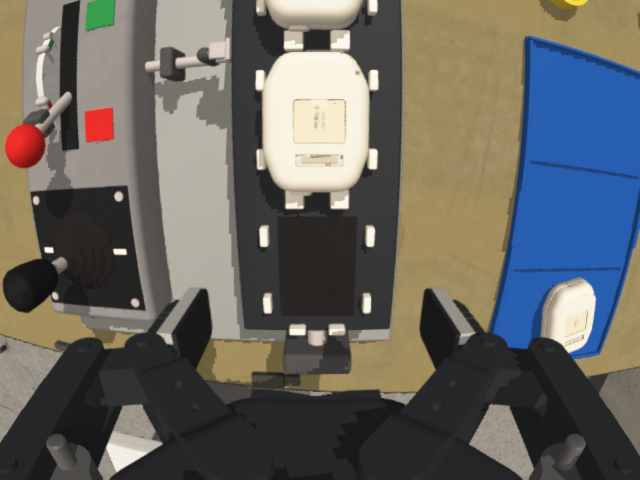

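Sensor 2 is seated, at (320,122). The joystick knob is at (30,285) and the lever ball at (25,145). Now sensor 1.

>>> move_arm --deltas '[[[-0.03, 0.05, 0.02, 0, -1], [-0.05, 0.11, 0.04, -0.02, -1], [-0.08, 0.17, 0.06, -0.05, -1], [-0.1, 0.23, 0.08, -0.08, -1], [-0.126, 0.28, 0.08, -0.1, -1], [-0.126, 0.3215, 0.081, -0.1, -1], [-0.126, 0.3215, 0.081, -0.1, -1], [-0.126, 0.3215, 0.13, -0.1, -1], [-0.126, 0.3215, 0.165, -0.1, -1], [-0.126, 0.3215, 0.1746, -0.1, -1], [-0.126, 0.3215, 0.1746, -0.1, -1], [-0.126, 0.3215, 0.1746, -0.1, -1]]]'

```text
clock: 17.7
position: [0.3971, -0.3658, -0.0147]
ee_rot: [0.001, 0.99, 0.141, 0.0]
contact_force: [-0.1, 0.5, 0.7]
width: 0.085
gripper_force: 0.0
```

>>> move_arm --deltas '[[[0, 0, 0, 0, 1], [0, 0, 0, 0, 1], [0, 0, 0, 0, 1], [0, 0, 0, 0, 1], [0, 0, 0, 0, 1]]]'

```text
clock: 18.2
position: [0.397, -0.366, -0.0136]
ee_rot: [0.001, 0.99, 0.141, 0.001]
contact_force: [-0.4, 0.7, 6.6]
width: 0.0569
gripper_force: 52.7
```

Run:
```python
from h import *
plan([(.397,-.3655,.115,16),(.4555,-.1038,.115,4.2),(.4555,-.1038,.068,4.2)])
```

```text
t18.2 pos [ 0.397  -0.366  -0.0136] h16.2 F [-0.4  0.7  6.6] w0.0569
[0.0002, -0.0006, -0.1599, 0.0013] rows 2.6
[0.1615, -0.2945, -0.1599, 0.0996] rows 5.4
[0.1615, -0.2945, -0.1012, 0.0996] rows 0.9
--
```

>>> move_arm --deltas '[[[0, 0, -0.05, 0, 1], [0, 0, -0.11, 0, 1], [0, 0, -0.16, 0, 1], [0.03, -0.06, -0.162, 0.02, 1], [0.06, -0.12, -0.162, 0.05, 1], [0.1, -0.18, -0.162, 0.08, 1], [0.13, -0.24, -0.162, 0.1, 1], [0.1615, -0.2945, -0.162, 0.1, 1], [0.1615, -0.2945, -0.162, 0.1, 1], [0.1615, -0.2945, -0.14, 0.1, 1], [0.1615, -0.2945, -0.101, 0.1, 1], [0.1615, -0.2945, -0.101, 0.1, 1]]]'

```text
clock: 19.4
position: [0.4518, -0.1016, 0.0633]
ee_rot: [-0.001, 0.999, 0.037, -0.003]
contact_force: [-0.7, 0.2, -0.7]
width: 0.0569
gripper_force: 54.2
```

>>> move_arm --deltas '[[[0, 0, 0, 0, 1], [0, 0, 0, 0, 1], [0, 0, 0, 0, 1], [0, 0, 0, 0, 1]]]'

```text
clock: 19.8
position: [0.4554, -0.1036, 0.0663]
ee_rot: [0.0, 0.999, 0.036, 0.001]
contact_force: [0.1, 0.5, 0.0]
width: 0.0571
gripper_force: 54.2
```

```bash
cat > edge.py <<'E'
from h import *
def report(rgb,name):
    hsv=cv2.cvtColor(rgb,cv2.COLOR_RGB2HSV);m=((hsv[:,:,1]<70)&(hsv[:,:,2]>150)).astype(np.uint8)
    f=[]
    for u in range(300,332,4):
        col=m[:,u]; v=290
        while v>0 and (col[v-1] or hsv[v-1,u,2]>120): v-=1
        f.append(v)
    row=rgb[265].astype(int)
    hs=hsv[250:262,:,2].mean(0); l=316
    while hs[l-1]>140:l-=1
    r=316
    while hs[r+1]>140:r+=1
    print(name,'front v',np.median(f),'lat',l,r)
    for c in cv2.findContours(m[195:260,225:410].copy(),cv2.RETR_LIST,cv2.CHAIN_APPROX_NONE)[0]:
        pass
    n,_,s,ce=cv2.connectedComponentsWithStats(m)
    for i in range(1,n):
        if 60<s[i,4]<900 and 200<ce[i,0]<420 and 140<ce[i,1]<400: print('  blob',np.round(ce[i],1),'box',s[i,:4],s[i,4])
E
python3 - <<'E'
from edge import *
for n in('w7','w9'): report(cv2.imread(f'pics/{n}.png')[:,:,::-1].copy(),n)
plan([(.4555,-.1038,.068,4.2)])
report(grab('wrist','w11.png'),'w11')
E
```

```text
w7 front v 196.0 lat 239 393
  blob [407.  162.7] box [389 158  37  11] 360
  blob [286.7 180.2] box [275 175  24  11] 249
  blob [349.2 180. ] box [337 175  25  11] 264
  blob [216.4 325.3] box [208 321  14  12] 85
  blob [379.2 385. ] box [374 378   9  16] 63
w9 front v 202.0 lat 241 390
  blob [285.4 167.3] box [273 153  30  29] 694
  blob [346.9 168. ] box [334 155  26  27] 673
  blob [387.9 219.6] box [382 206  13  28] 309
  blob [216.2 325.2] box [208 321  14  12] 85
  blob [256.4 383.8] box [252 379  10  10] 80
  blob [375. 384.] box [371 380   9   9] 77
t19.8 pos [ 0.4554 -0.1036  0.0663] h4.1 F [0.1 0.5 0. ] w0.0571
[0.0002, 0.0003, -0.0013, -0.0006] rows 0.0
--
w11 front v 205.0 lat 242 388
  blob [286.5 170.8] box [274 158  33  27] 673
  blob [348.  171.4] box [336 158  25  27] 647
  blob [389.5 222.9] box [384 209  13  29] 320
  blob [216.7 325.2] box [209 321  13  11] 82
```

>>> move_arm --deltas '[[[0.0019, 0.0005, 0.005, 0, 1], [0.0019, 0.0005, 0.01, 0, 1], [0.0019, 0.0005, 0.015, 0, 1], [0.0019, 0.0005, 0.02, 0, 1], [0.0019, 0.0005, 0.0235, 0, 1], [0.0019, 0.0005, 0.0235, 0, 1], [0.0019, 0.0005, 0.0235, 0, 1], [0.0019, 0.0005, 0.0235, 0, 1]]]'

```text
clock: 20.65
position: [0.4576, -0.1037, 0.0473]
ee_rot: [0.0, 0.999, 0.036, 0.001]
contact_force: [0.0, 0.4, 7.0]
width: 0.0571
gripper_force: 55.2
```

>>> move_arm --deltas '[[[0, 0, 0, 0, -1], [0, 0, 0, 0, -1], [0, 0, 0, 0, -1], [0, 0, 0, 0, -1], [0, 0, -0.03, 0, -1], [0, 0, -0.08, 0, -1], [-0.03, 0, -0.14, 0, -1], [-0.07, 0, -0.19, 0, -1], [-0.07, 0, -0.19, 0, -1], [-0.07, 0, -0.19, 0, -1], [-0.07, 0, -0.19, 0, -1], [-0.07, 0, -0.19, 0, -1]]]'

```text
clock: 21.85
position: [0.4001, -0.1071, 0.1969]
ee_rot: [-0.001, 0.999, 0.036, -0.001]
contact_force: [-0.2, -1.0, -0.5]
width: 0.0852
gripper_force: 0.0
```

Run:
```python
from h import *
plan()
st,im=sensors('w12.png',z=.08)
hsv=cv2.cvtColor(im,cv2.COLOR_RGB2HSV)
m=((hsv[:,:,1]>170)&(hsv[:,:,2]>90)&((hsv[:,:,0]<8)|(hsv[:,:,0]>172))).astype(np.uint8)
n,_,s,ce=cv2.connectedComponentsWithStats(m)
for i in range(1,n):
    if s[i,4]>40: print('red',ce[i],s[i],np.round(wz(st,*ce[i],.113),4),np.round(wz(st,*ce[i],.062),4))
d=(hsv[:,:,2]<45).astype(np.uint8);d[:, 200:]=0
n,_,s,ce=cv2.connectedComponentsWithStats(d)
for i in range(1,n):
    if s[i,4]>200: print('dark',ce[i],s[i],np.round(wz(st,*ce[i],.13),4))
```

```text
t21.9 pos [ 0.4001 -0.1071  0.1969] h4.2 F [-0.2 -1.  -0.5] w0.0852
c [121.3  85.3] size [ 61.1 101.7] ang -27.2 px [136. 429.]
c [ 275.6 -165.4] size [124. 142.] ang 85.1 px [360. 350.]
c [ 454.7 -104.1] size [69.9 84. ] ang 4.3 px [319. 143.]
c [534.2 -98.2] size [69.6 70.8] ang 4.2 px [314.  41.]
red [87.12484848 36.5369697 ] [ 71  21  33  32 825] [0.5371 0.0769 0.113 ] [0.5507 0.1133 0.062 ]
red [143.96597353  33.35916824] [132  21  25  26 529] [0.5341 0.0257 0.113 ] [0.5471 0.0517 0.062 ]
dark [  7.86709712 111.46462201] [   0    0   24  234 3717] [0.4831 0.1468 0.13  ]
dark [117.67265469  28.52295409] [111   0  15  55 501] [0.5354 0.0386 0.13  ]
dark [ 99.92377962 137.31030545] [  54   84   95  106 3503] [0.4586 0.0486 0.13  ]
dark [187.82231076 336.11713147] [ 142  293   58   80 1255] [ 0.3102 -0.0146  0.13  ]
dark [ 87.43647799 413.77893082] [  50  347   71  120 3180] [0.1897 0.1122 0.13  ]
dark [190.66666667 432.99516908] [179 424  21  18 207] [ 0.1964 -0.0044  0.13  ]
dark [146.82312925 456.12471655] [111 431  66  49 441] [0.1422 0.0525 0.13  ]
dark [ 42.03061224 466.18537415] [ 25 444  31  36 588] [0.0379 0.2435 0.13  ]
```

Run:
```python
from h import *
w=lambda x,y,z:(*rig2w(x/1000,y/1000),z,4.2)
plan([w(-38,90,.19),w(-38,90,.074)],[w(-20,90,.074),w(50,90,.074),w(66,90,.074)],[w(30,90,.074),w(30,90,.15)])
```

```text
t21.9 pos [ 0.4001 -0.1071  0.1969] h4.2 F [-1.   0.8  0.6] w0.0855
[0.1407, -0.2171, 0.0095, -0.0003] rows 4.1
[0.1407, -0.2171, 0.1545, -0.0003] rows 2.3
--
[0.0225, -0.0, -0.0, 0.0] rows 0.4
[0.11, -0.0, -0.0, 0.0] rows 1.4
[0.13, 0.0, -0.0, 0.0] rows 0.3
--
[-0.045, -0.0, -0.0, 0.0] rows 0.7
[-0.045, -0.0, -0.095, 0.0] rows 1.5
--
```

>>> move_arm --deltas '[[[0.05, -0.04, 0, 0, 1], [0.08, -0.09, 0, 0, 1], [0.11, -0.15, 0.005, 0, 1], [0.13, -0.19, 0.01, 0, 1], [0.1407, -0.2171, 0.01, 0, 1], [0.1407, -0.2171, 0.01, 0, 1], [0.1407, -0.2171, 0.06, 0, 1], [0.1407, -0.2171, 0.11, 0, 1], [0.1407, -0.2171, 0.14, 0, 1], [0.1407, -0.2171, 0.1545, 0, 1], [0.1407, -0.2171, 0.1545, 0, 1], [0.1407, -0.2171, 0.1545, 0, 1]]]'

```text
clock: 23.1
position: [0.5009, 0.0735, 0.0755]
ee_rot: [0.0, 0.999, 0.036, 0.001]
contact_force: [0.4, -0.2, 0.1]
width: -0.0003
gripper_force: 0.0
```

Run:
```python
from h import *
w=lambda x,y,z:(*rig2w(x/1000,y/1000),z,4.2)
plan([w(-20,90,.074),w(66,90,.074)])
```

```text
t23.1 pos [0.5009 0.0735 0.0755] h4.1 F [ 0.4 -0.2  0.1] w-0.0003
[0.0212, -0.0011, 0.0028, -0.0006] rows 0.3
[0.1287, -0.0012, 0.0028, -0.0006] rows 1.7
--
```

>>> move_arm --deltas '[[[0.012, -0.001, 0.002, 0, 1], [0.024, -0.001, 0.002, 0, 1], [0.036, -0.001, 0.002, 0, 1], [0.048, -0.001, 0.002, 0, 1], [0.06, -0.001, 0.002, 0, 1], [0.072, -0.001, 0.002, 0, 1], [0.084, -0.001, 0.002, 0, 1]]]'

```text
clock: 23.8
position: [0.5688, 0.0797, 0.0736]
ee_rot: [-0.0, 0.999, 0.036, 0.001]
contact_force: [-0.8, -0.5, 1.1]
width: 0.0
gripper_force: 0.2
```

>>> move_arm --deltas '[[[0.012, 0, 0, 0, 1], [0.024, 0, 0, 0, 1], [0.034, 0, 0, 0, 1], [0.042, 0, 0, 0, 1], [0.0445, 0, 0, 0, 1], [0.0445, 0, 0, 0, 1], [0.0445, 0, 0, 0, 1], [0.0445, 0, 0, 0, 1]]]'

```text
clock: 24.6
position: [0.6027, 0.0822, 0.0736]
ee_rot: [-0.0, 0.999, 0.036, 0.0]
contact_force: [0.5, 0.6, -0.5]
width: 0.0002
gripper_force: 0.0
```

```bash
cat >> h.py <<'E'
def ball():
    im=grab('scene');st=manip.get_state()
    h=cv2.cvtColor(im,cv2.COLOR_RGB2HSV);m=((h[:,:,1]>170)&(h[:,:,2]>70)&((h[:,:,0]<8)|(h[:,:,0]>172))).astype(np.uint8)
    m[:200]=0;m[300:]=0;m[:,:270]=0;m[:,400:]=0
    n,_,s,ce=cv2.connectedComponentsWithStats(m)
    for i in range(1,n):
        if s[i,4]>8:
            o,d=ray('scene',*ce[i]); nrm=rig2w(0,1)-rig2w(0,0); k=((rig2w(0,.09)-o[:2])@nrm)/(d[:2]@nrm); P=o+d*k
            q=P[:2]-O;a=np.radians(TH);print('red',np.round(ce[i],1),s[i,4],'on lever plane: rig x %.1f z %.1f'%((q[0]*np.cos(a)+q[1]*np.sin(a))*1000,P[2]*1000))
E
python3 - <<'E'
from h import *
plan();ball()
E
```

```text
t24.6 pos [0.6027 0.0822 0.0736] h4.2 F [ 0.5  0.6 -0.5] w0.0002
red [340.5 216.9] 56 on lever plane: rig x 97.7 z 111.5
red [320.8 242.3] 17 on lever plane: rig x 26.4 z 45.5
```

The ball is in the green notch, at rig x of about 95 mm. I'll back off, then go to the right side of the joystick.

Run:
```python
from h import *
w=lambda x,y,z:(*rig2w(x/1000,y/1000),z,4.2)
plan([w(55,90,.074),w(50,70,.16),w(-85,40,.19)],[w(-85,40,.088)],[w(-85,60,.088),w(-85,92,.088)])
```

```text
t24.6 pos [0.6025 0.0822 0.0736] h4.2 F [-0.8  0.3 -0.1] w-0.0002
[-0.0125, 0.0005, 0.0004, -0.0004] rows 0.2
[-0.0188, 0.0255, -0.1071, -0.0004] rows 1.8
[-0.1875, 0.0632, -0.1446, -0.0004] rows 2.8
--
[0.0, 0.0, 0.1275, 0.0] rows 2.0
--
[0.0, -0.025, -0.0, 0.0] rows 0.4
[0.0, -0.065, -0.0, 0.0] rows 0.6
--
```

>>> move_arm --deltas '[[[-0.0125, 0, 0, 0, 1], [-0.0125, 0.003, -0.05, 0, 1], [-0.019, 0.0255, -0.107, 0, 1], [-0.07, 0.04, -0.13, 0, 1], [-0.13, 0.05, -0.1446, 0, 1], [-0.1875, 0.063, -0.1446, 0, 1], [-0.1875, 0.063, -0.1446, 0, 1], [-0.1875, 0.063, -0.1446, 0, 1], [-0.1875, 0.063, -0.1446, 0, 1], [-0.1875, 0.063, -0.1446, 0, 1]]]'

```text
clock: 25.65
position: [0.4578, 0.0212, 0.189]
ee_rot: [-0.0, 0.999, 0.036, 0.0]
contact_force: [1.0, -0.5, 1.3]
width: 0.0
gripper_force: 0.0
```

Run:
```python
from h import *
w=lambda x,y,z:(*rig2w(x/1000,y/1000),z,4.2)
plan([w(-85,40,.088)])
ball();sensors('w13.png',z=.08)
```

```text
t25.6 pos [0.4578 0.0212 0.189 ] h4.2 F [ 1.  -0.5  1.3] w0.0000
[-0.0015, 0.0002, 0.1271, -0.0002] rows 2.0
--
red [340.5 217.1] 53 on lever plane: rig x 98.0 z 110.7
red [320.8 242.3] 17 on lever plane: rig x 26.4 z 45.5
c [ 449. -101.] size [71. 97.] ang 4.4 px [462. 237.]
c [552.2 -93.2] size [ 71.  103.8] ang 4.3 px [468. 116.]
c [619.7 -90.4] size [49.3 74.8] ang -75.9 px [468.  25.]
c [603.3   7.4] size [44.3 47.2] ang 4.1 px [347.  30.]
```

>>> move_arm --deltas '[[[-0.0015, 0, 0.05, 0, 1], [-0.0015, 0, 0.1, 0, 1], [-0.0015, 0, 0.127, 0, 1], [-0.0015, 0, 0.127, 0, 1], [-0.0015, -0.01, 0.127, 0, 1], [-0.0015, -0.02, 0.127, 0, 1], [-0.0015, -0.03, 0.127, 0, 1], [-0.0015, -0.04, 0.127, 0, 1], [-0.0015, -0.045, 0.127, 0, 1], [-0.0015, -0.05, 0.127, 0, 1], [-0.0015, -0.05, 0.127, 0, 1]]]'

```text
clock: 26.85
position: [0.4534, 0.0609, 0.0881]
ee_rot: [0.0, 0.999, 0.037, 0.001]
contact_force: [1.5, -3.9, 4.3]
width: 0.0003
gripper_force: 2.1
```

Run:
```python
from h import *
w=lambda x,y,z:(*rig2w(x/1000,y/1000),z,4.2)
plan([w(-85,92,.088)])
```

```text
t26.9 pos [0.4534 0.0609 0.0881] h4.2 F [ 1.5 -3.9  4.3] w0.0003
[0.0003, -0.0149, 0.001, 0.0] rows 0.2
--
```

>>> move_arm --deltas '[[[0, -0.004, 0, 0, 1], [0, -0.008, 0, 0, 1], [0, -0.012, 0, 0, 1], [0, -0.012, 0, 0, 1]]]'

```text
clock: 27.25
position: [0.4526, 0.0697, 0.0872]
ee_rot: [0.001, 0.999, 0.036, 0.001]
contact_force: [3.0, -5.7, 1.5]
width: -0.0
gripper_force: 3.1
```

Run:
```python
from h import *
w=lambda x,y,z:(*rig2w(x/1000,y/1000),z,4.2)
plan([w(-85,92,.088)])
st=manip.get_state();im=grab('wrist','w14.png')
sensors(None,z=.08)
hsv=cv2.cvtColor(im,cv2.COLOR_RGB2HSV)
```

```text
t27.2 pos [0.4526 0.0697 0.0872] h4.2 F [ 3.  -5.7  1.5] w-0.0000
[0.0005, -0.0038, -0.0001, -0.0002] rows 0.1
--
c [ 303.1 -142.6] size [ 72.7 129.5] ang -0.2 px [573. 422.]
c [ 453.4 -101.1] size [78.4 90.5] ang 5.0 px [581. 274.]
c [550.9 -90. ] size [ 72.3 104.2] ang 8.3 px [599. 128.]
c [617.6 -92.6] size [18.7 72.5] ang -69.2 px [606.  10.]
c [539.3  77.7] size [88.5 92.7] ang 4.0 px [305.  84.]
```

>>> move_arm --deltas '[[[0, -0.003, 0, 0, 1], [0, -0.005, 0, 0, 1], [0, -0.005, 0, 0, 1]]]'

```text
clock: 27.65
position: [0.4521, 0.073, 0.0869]
ee_rot: [0.001, 0.999, 0.037, 0.0]
contact_force: [3.4, -6.4, -1.5]
width: -0.0
gripper_force: 3.4
```

>>> move_arm --deltas '[[[0, -0.003, 0, 0, 1], [0, -0.004, 0, 0, 1], [0, -0.004, 0, 0, 1]]]'

```text
clock: 27.95
position: [0.4522, 0.0733, 0.0869]
ee_rot: [0.004, 0.999, 0.038, 0.0]
contact_force: [3.6, -16.0, -1.4]
width: -0.0001
gripper_force: 7.4
```

Force rose to 16 N with no further travel, so the stick is on its stop. Holding, then releasing.

>>> move_arm --deltas '[[[0, 0, 0, 0, 1], [0, 0, 0, 0, 1], [0, 0, 0, 0, 1], [0, 0, 0, 0, 1], [0, 0, 0, 0, 1], [0, 0, 0, 0, 1], [0, 0, 0, 0, 1], [0, 0, 0, 0, 1], [0, 0, 0, 0, 1], [0, 0, 0, 0, 1], [0, 0, 0, 0, 1], [0, 0, 0, 0, 1]]]'

```text
clock: 29.15
position: [0.4521, 0.0733, 0.0869]
ee_rot: [0.004, 0.999, 0.037, 0.0]
contact_force: [3.2, -16.1, -0.9]
width: 0.0
gripper_force: 7.3
```

>>> move_arm --deltas '[[[0, 0, 0, 0, 1], [0, 0, 0, 0, 1], [0, 0, 0, 0, 1], [0, 0, 0, 0, 1], [0, 0, 0, 0, 1], [0, 0, 0, 0, 1], [0, 0, 0, 0, 1], [0, 0, 0, 0, 1], [0, 0, 0, 0, 1], [0, 0, 0, 0, 1], [0, 0, 0, 0, 1], [0, 0, 0, 0, 1]]]'

```text
clock: 30.35
position: [0.4521, 0.0733, 0.0869]
ee_rot: [0.004, 0.999, 0.037, 0.0]
contact_force: [4.2, -16.1, -1.1]
width: -0.0001
gripper_force: 7.3
```

Run:
```python
from h import *
w=lambda x,y,z:(*rig2w(x/1000,y/1000),z,4.2)
plan([w(-85,35,.088),w(-85,35,.17)],[w(-85,142,.17),w(-85,142,.088)],[w(-85,105,.088)])
```

```text
t30.4 pos [0.4521 0.0733 0.0869] h4.3 F [  4.2 -16.1  -1.1] w-0.0001
[0.0007, 0.0719, -0.0005, 0.0007] rows 1.1
[0.0007, 0.0719, -0.103, 0.0007] rows 1.6
--
[-0.0, -0.1337, -0.0, 0.0] rows 2.1
[-0.0, -0.1337, 0.1025, 0.0] rows 1.6
--
[-0.0, 0.0462, -0.0, 0.0] rows 0.7
--
```

>>> move_arm --deltas '[[[0, 0.01, 0, 0, 1], [0, 0.02, 0, 0, 1], [0, 0.03, 0, 0, 1], [0, 0.04, 0, 0, 1], [0, 0.05, 0, 0, 1], [0, 0.072, 0, 0, 1], [0, 0.072, 0, 0, 1], [0, 0.072, -0.05, 0, 1], [0, 0.072, -0.103, 0, 1], [0, 0.072, -0.103, 0, 1], [0, 0.072, -0.103, 0, 1], [0, 0.072, -0.103, 0, 1]]]'

```text
clock: 31.55
position: [0.454, 0.0207, 0.1685]
ee_rot: [-0.001, 0.999, 0.036, -0.001]
contact_force: [0.0, 0.4, 0.2]
width: -0.0001
gripper_force: 0.0
```

Run:
```python
from h import *
w=lambda x,y,z:(*rig2w(x/1000,y/1000),z,4.2)
plan([w(-85,142,.17),w(-85,142,.088)],[w(-85,105,.088),w(-85,95,.088)])
ball();sensors('w15.png',z=.08)
```

```text
t31.6 pos [0.454  0.0207 0.1685] h4.2 F [0.  0.4 0.2] w-0.0001
[0.0032, -0.1276, -0.0009, -0.0003] rows 2.0
[0.0032, -0.1276, 0.1016, -0.0003] rows 1.6
--
[-0.0, 0.0462, -0.0, 0.0] rows 0.7
[-0.0, 0.0587, -0.0, 0.0] rows 0.2
--
red [340.5 217.1] 53 on lever plane: rig x 98.0 z 110.7
red [320.8 242.3] 17 on lever plane: rig x 26.4 z 45.5
c [ 449.5 -100.9] size [71.8 95.9] ang 4.4 px [470. 238.]
c [552.  -92.9] size [ 71.6 104. ] ang 4.8 px [478. 111.]
c [614.1 -90.6] size [39.  74.2] ang -75.3 px [479.  21.]
c [597.    7.4] size [36.9 43.3] ang -85.8 px [349.  25.]
```

>>> move_arm --deltas '[[[0.003, -0.05, 0, 0, 1], [0.003, -0.1, 0, 0, 1], [0.003, -0.1276, 0, 0, 1], [0.003, -0.1276, 0, 0, 1], [0.003, -0.1276, 0.04, 0, 1], [0.003, -0.1276, 0.08, 0, 1], [0.003, -0.1276, 0.1016, 0, 1], [0.003, -0.1276, 0.1016, 0, 1], [0.003, -0.1276, 0.1016, 0, 1], [0.003, -0.1276, 0.1016, 0, 1]]]'

```text
clock: 32.65
position: [0.4515, 0.1219, 0.0894]
ee_rot: [-0.0, 0.999, 0.036, 0.001]
contact_force: [0.3, 0.5, -0.0]
width: 0.0001
gripper_force: 0.0
```

>>> move_arm --deltas '[[[0, 0.01, 0, 0, 1], [0, 0.02, 0, 0, 1], [0, 0.03, 0, 0, 1], [0, 0.04, 0, 0, 1], [0, 0.05, 0, 0, 1], [0, 0.056, 0, 0, 1], [0, 0.06, 0, 0, 1], [0, 0.06, 0, 0, 1]]]'

```text
clock: 33.45
position: [0.4541, 0.0746, 0.0884]
ee_rot: [-0.001, 0.999, 0.036, 0.0]
contact_force: [0.4, 5.7, 1.7]
width: -0.0
gripper_force: 2.8
```

>>> move_arm --deltas '[[[0, 0.003, 0, 0, 1], [0, 0.006, 0, 0, 1], [0, 0.006, 0, 0, 1]]]'

```text
clock: 33.75
position: [0.4543, 0.0706, 0.0881]
ee_rot: [-0.001, 0.999, 0.036, 0.0]
contact_force: [0.3, 6.9, -0.7]
width: 0.0002
gripper_force: 3.1
```

>>> move_arm --deltas '[[[0, 0.002, 0, 0, 1], [0, 0.003, 0, 0, 1], [0, 0.003, 0, 0, 1]]]'

```text
clock: 34.05
position: [0.4543, 0.0687, 0.0879]
ee_rot: [-0.002, 0.999, 0.036, -0.0]
contact_force: [1.2, 8.5, -2.2]
width: -0.0004
gripper_force: 3.3
```

>>> move_arm --deltas '[[[0, 0.002, 0, 0, 1], [0, 0.003, 0, 0, 1], [0, 0.003, 0, 0, 1]]]'

```text
clock: 34.35
position: [0.4543, 0.0685, 0.088]
ee_rot: [-0.004, 0.999, 0.035, -0.0]
contact_force: [1.3, 14.5, -1.6]
width: -0.0001
gripper_force: 6.4
```

On the right stop. Holding, then releasing.

>>> move_arm --deltas '[[[0, 0, 0, 0, 1], [0, 0, 0, 0, 1], [0, 0, 0, 0, 1], [0, 0, 0, 0, 1], [0, 0, 0, 0, 1], [0, 0, 0, 0, 1], [0, 0, 0, 0, 1], [0, 0, 0, 0, 1], [0, 0, 0, 0, 1], [0, 0, 0, 0, 1], [0, 0, 0, 0, 1], [0, 0, 0, 0, 1]]]'

```text
clock: 35.55
position: [0.4543, 0.0685, 0.088]
ee_rot: [-0.004, 0.999, 0.035, -0.0]
contact_force: [1.0, 14.4, -1.9]
width: 0.0004
gripper_force: 6.3
```

>>> move_arm --deltas '[[[0, 0, 0, 0, 1], [0, 0, 0, 0, 1], [0, 0, 0, 0, 1], [0, 0, 0, 0, 1], [0, 0, 0, 0, 1], [0, 0, 0, 0, 1], [0, 0, 0, 0, 1], [0, 0, 0, 0, 1], [0, 0, 0, 0, 1], [0, 0, 0, 0, 1], [0, 0, 0, 0, 1], [0, 0, 0, 0, 1]]]'

```text
clock: 36.75
position: [0.4543, 0.0685, 0.0879]
ee_rot: [-0.004, 0.999, 0.035, -0.0]
contact_force: [1.5, 13.6, -2.0]
width: -0.0003
gripper_force: 6.3
```

>>> move_arm --deltas '[[[0, -0.01, 0, 0, 1], [0, -0.02, 0, 0, 1], [0, -0.03, 0, 0, 1], [0, -0.04, 0, 0, 1], [0, -0.05, 0, 0, 1], [0, -0.07, 0, 0, 1], [0, -0.07, 0, 0, 1], [0, -0.07, -0.05, 0, 1], [0, -0.07, -0.103, 0, 1], [0, -0.07, -0.12, 0, 1], [0, -0.07, -0.12, 0, 1]]]'

```text
clock: 37.85
position: [0.4523, 0.1201, 0.1868]
ee_rot: [0.0, 0.999, 0.036, 0.003]
contact_force: [-0.2, -0.1, 0.3]
width: 0.0001
gripper_force: 0.0
```

Run:
```python
from h import *
w=lambda x,y,z:(*rig2w(x/1000,y/1000),z,4.2)
plan([w(40,120,.18),w(128,90,.18),w(128,90,.074)],[w(110,90,.074),w(24,90,.074)])
ball();sensors('w16.png',z=.08)
```

```text
t37.9 pos [0.4523 0.1201 0.1868] h4.2 F [-0.2 -0.1  0.3] w0.0001
[0.1525, 0.0239, 0.0094, -0.0003] rows 2.5
[0.2625, 0.0613, 0.0094, -0.0003] rows 1.9
[0.2625, 0.0613, 0.1419, -0.0003] rows 2.1
--
[-0.0225, 0.0, -0.0, 0.0] rows 0.4
[-0.13, 0.0, -0.0, 0.0] rows 1.7
--
red [340.5 217.1] 53 on lever plane: rig x 98.0 z 110.7
red [320.8 242.3] 17 on lever plane: rig x 26.4 z 45.5
c [ 451. -100.] size [80.4 93.7] ang 4.4 px [556. 235.]
```

>>> move_arm --deltas '[[[0.05, 0, 0, 0, 1], [0.1, 0.01, 0.005, 0, 1], [0.1525, 0.024, 0.009, 0, 1], [0.21, 0.045, 0.009, 0, 1], [0.267, 0.0613, 0.009, 0, 1], [0.267, 0.0613, 0.009, 0, 1], [0.267, 0.0613, 0.009, 0, 1], [0.267, 0.0613, 0.06, 0, 1], [0.267, 0.0613, 0.11, 0, 1], [0.267, 0.0613, 0.142, 0, 1], [0.267, 0.0613, 0.142, 0, 1], [0.267, 0.0613, 0.142, 0, 1]]]'

```text
clock: 39.15
position: [0.6659, 0.0874, 0.071]
ee_rot: [-0.0, 0.999, 0.036, -0.001]
contact_force: [0.9, 0.2, 0.2]
width: 0.0002
gripper_force: 0.0
```

Run:
```python
from h import *
w=lambda x,y,z:(*rig2w(x/1000,y/1000),z,4.2)
plan([w(110,90,.074),w(24,90,.074)]);ball()
```

```text
t39.1 pos [0.6659 0.0874 0.071 ] h4.2 F [0.9 0.2 0.2] w0.0002
[-0.0232, 0.0012, -0.0029, -0.0002] rows 0.4
[-0.1307, 0.0012, -0.0029, -0.0002] rows 1.7
--
red [340.4 217.2] 51 on lever plane: rig x 97.6 z 110.5
red [320.8 242.3] 17 on lever plane: rig x 26.4 z 45.5
```

>>> move_arm --deltas '[[[-0.012, 0.001, -0.003, 0, 1], [-0.024, 0.001, -0.003, 0, 1], [-0.036, 0.001, -0.003, 0, 1], [-0.048, 0.001, -0.003, 0, 1], [-0.06, 0.001, -0.003, 0, 1], [-0.072, 0.001, -0.003, 0, 1], [-0.084, 0.001, -0.003, 0, 1], [-0.096, 0.001, -0.003, 0, 1], [-0.108, 0.001, -0.003, 0, 1], [-0.12, 0.001, -0.003, 0, 1], [-0.1315, 0.001, -0.003, 0, 1], [-0.1315, 0.001, -0.003, 0, 1]]]'

```text
clock: 40.4
position: [0.562, 0.0787, 0.0735]
ee_rot: [-0.0, 0.999, 0.036, 0.001]
contact_force: [3.2, 0.3, -2.0]
width: -0.0001
gripper_force: 1.2
```

>>> move_arm --deltas '[[[0, 0, 0, 0, 1], [0, 0, 0, 0, 1], [0.01, 0, 0, 0, 1], [0.01, 0, -0.06, 0, 1], [0.01, 0, -0.12, 0, 1], [0.01, 0, -0.14, 0, 1], [0.01, 0.06, -0.14, 0, 1], [0.01, 0.12, -0.14, 0, 1], [0.01, 0.18, -0.14, 0, 1], [0.01, 0.2, -0.14, 0, 1], [0.01, 0.2, -0.14, 0, 1]]]'

```text
clock: 41.5
position: [0.5819, -0.0826, 0.1848]
ee_rot: [-0.0, 0.999, 0.034, -0.001]
contact_force: [-0.3, 0.9, 0.1]
width: 0.0003
gripper_force: 0.0
```

Run:
```python
from h import *
plan();ball();sensors('w17.png',z=.08)
grab('scene','s17.png')
```

```text
t41.5 pos [ 0.5819 -0.0826  0.1848] h3.9 F [-0.3  0.9  0.1] w0.0003
red [313.1 224.1] 59 on lever plane: rig x 0.3 z 113.3
red [320.9 242.2] 16 on lever plane: rig x 27.0 z 45.5
c [530.7 -18.3] size [ 46.8 111.7] ang 4.2 px [232. 266.]
c [543.3 -95.2] size [ 69.5 100.8] ang 13.1 px [326. 270.]
c [643.9 -89.5] size [69.4 97.1] ang 4.5 px [335. 134.]
c [730.1 -84.9] size [38.2 95. ] ang -84.9 px [337.  22.]
```

The lever is back in the red notch (ball at rig x 0.3 mm, z 113 mm). Unloading nest 3 first.

Run:
```python
from h import *
plan([(.644,-.0893,.12,4.2),(.644,-.0893,.047,4.2)],[(.644,-.0893,.17,4.2),(.62,.16,.17,2)],[(.5945,.357,.17,0),(.5945,.357,.03,0),(.5945,.357,-.0135,0)])
```

```text
t41.6 pos [ 0.5815 -0.0789  0.185 ] h4.2 F [-0.6  1.   0.4] w0.0005
[0.0769, 0.0186, 0.0822, -0.0001] rows 1.8
[0.0769, 0.0186, 0.1734, -0.0001] rows 1.5
--
[0.0, 0.0, -0.1537, 0.0] rows 2.5
[-0.0071, -0.313, -0.1537, 0.0183] rows 5.0
--
[-0.0233, -0.2472, -0.0, 0.0167] rows 4.0
[-0.0233, -0.2472, 0.175, 0.0167] rows 2.8
[-0.0233, -0.2472, 0.2294, 0.0167] rows 0.9
--
```

>>> move_arm --deltas '[[[0.04, 0.0186, 0.03, 0, -1], [0.077, 0.0186, 0.06, 0, -1], [0.077, 0.0186, 0.08, 0, -1], [0.077, 0.0186, 0.08, 0, -1], [0.077, 0.0186, 0.12, 0, -1], [0.077, 0.0186, 0.15, 0, -1], [0.077, 0.0186, 0.17, 0, -1], [0.077, 0.0186, 0.1734, 0, -1], [0.077, 0.0186, 0.1734, 0, -1], [0.077, 0.0186, 0.1734, 0, -1]]]'

```text
clock: 42.65
position: [0.6454, -0.0904, 0.0484]
ee_rot: [0.0, 0.999, 0.037, 0.001]
contact_force: [0.4, 0.7, -0.0]
width: 0.0852
gripper_force: 0.0
```

Run:
```python
from h import *
plan()
```

```text
t42.6 pos [ 0.6454 -0.0904  0.0484] h4.2 F [ 0.4  0.7 -0. ] w0.0852
```

>>> move_arm --deltas '[[[0, 0, 0, 0, 1], [0, 0, 0, 0, 1], [0, 0, 0, 0, 1], [0, 0, 0, 0, 1], [0, 0, 0, 0, 1], [0, 0, -0.02, 0, 1], [0, 0, -0.06, 0, 1], [0, 0, -0.11, 0, 1], [0, 0, -0.15, 0, 1], [0, 0, -0.15, 0, 1], [0, 0, -0.15, 0, 1]]]'

```text
clock: 43.75
position: [0.6445, -0.0908, 0.1675]
ee_rot: [0.0, 0.999, 0.036, 0.001]
contact_force: [0.7, -0.6, -0.1]
width: 0.0567
gripper_force: 53.6
```

Run:
```python
from h import *
plan([(.62,.16,.17,2),(.5945,.357,.17,0),(.5945,.357,.03,0)])
```

```text
t43.8 pos [ 0.6445 -0.0908  0.1675] h4.1 F [ 0.7 -0.6 -0.1] w0.0567
[-0.0079, -0.3149, -0.0022, 0.0179] rows 5.0
[-0.0219, -0.5628, -0.0022, 0.0346] rows 4.0
[-0.0219, -0.5628, 0.1728, 0.0346] rows 2.8
--
```

>>> move_arm --deltas '[[[0, -0.06, 0, 0, 1], [0, -0.12, 0, 0, 1], [0, -0.18, 0, 0.01, 1], [-0.006, -0.24, 0, 0.015, 1], [-0.008, -0.3, 0, 0.018, 1], [-0.012, -0.36, 0, 0.022, 1], [-0.016, -0.42, 0, 0.027, 1], [-0.02, -0.48, 0, 0.03, 1], [-0.022, -0.53, 0, 0.0346, 1], [-0.022, -0.563, 0, 0.0346, 1], [-0.022, -0.563, 0, 0.0346, 1], [-0.022, -0.563, 0, 0.0346, 1]]]'

```text
clock: 44.95
position: [0.593, 0.357, 0.1644]
ee_rot: [0.001, 1.0, 0.001, -0.002]
contact_force: [0.3, -0.5, -0.7]
width: 0.0569
gripper_force: 53.6
```

>>> move_arm --deltas '[[[0, 0, 0.05, 0, 1], [0, 0, 0.1, 0, 1], [0, 0, 0.15, 0, 1], [0, 0, 0.17, 0, 1], [0, 0, 0.17, 0, 1], [0, 0, 0.17, 0, 1], [0, 0, 0.17, 0, 1]]]'

```text
clock: 45.65
position: [0.5956, 0.3571, 0.0324]
ee_rot: [-0.001, 1.0, -0.0, 0.001]
contact_force: [0.1, -0.6, -0.3]
width: 0.057
gripper_force: 53.6
```

Run:
```python
from h import *
plan([(.5945,.357,-.0125,0)])
```

```text
t45.6 pos [0.5956 0.3571 0.0324] h-0.0 F [ 0.1 -0.6 -0.3] w0.0570
[-0.0014, 0.0001, 0.057, -0.0004] rows 0.9
--
```

>>> move_arm --deltas '[[[0, 0, 0.015, 0, 1], [0, 0, 0.03, 0, 1], [0, 0, 0.045, 0, 1], [0, 0, 0.055, 0, 1], [0, 0, 0.057, 0, 1], [0, 0, 0.057, 0, 1], [0, 0, 0.057, 0, 1]]]'

```text
clock: 46.35
position: [0.5933, 0.3569, -0.0131]
ee_rot: [0.0, 1.0, 0.0, -0.0]
contact_force: [-4.6, -2.5, 12.8]
width: 0.0566
gripper_force: 59.1
```

>>> move_arm --deltas '[[[0, 0, -0.001, 0, -1], [0, 0, -0.001, 0, -1], [0, 0, -0.001, 0, -1], [0, 0, -0.001, 0, -1], [0, 0, -0.04, 0, -1], [0, 0, -0.1, 0, -1], [0, 0, -0.16, 0, -1], [0, 0, -0.22, 0, -1], [0, 0, -0.24, 0, -1], [0, 0, -0.24, 0, -1], [0, 0, -0.24, 0, -1]]]'

```text
clock: 47.45
position: [0.5936, 0.357, 0.1759]
ee_rot: [0.0, 1.0, 0.0, -0.001]
contact_force: [0.2, 0.5, -1.1]
width: 0.0857
gripper_force: 0.0
```

Run:
```python
from h import *
plan([(.551,-.0967,.17,4.2)],[(.551,-.0967,.048,4.2)])
sensors('w18.png',z=.02)
```

```text
t47.5 pos [0.5936 0.357  0.1759] h0.0 F [ 0.2  0.5 -1.1] w0.0857
[-0.0533, 0.5671, 0.0083, -0.035] rows 9.1
--
[0.0, 0.0, 0.1525, 0.0] rows 2.4
--
c [595.7 357.2] size [59.4 82.5] ang -1.2 px [315. 201.]
c [716.4 311.7] size [37.2 60.5] ang -74.5 px [368.  66.]
```

>>> move_arm --deltas '[[[0, 0.06, 0, 0, -1], [-0.01, 0.12, 0, 0, -1], [-0.02, 0.18, 0, -0.01, -1], [-0.025, 0.24, 0, -0.015, -1], [-0.03, 0.3, 0, -0.02, -1], [-0.035, 0.36, 0, -0.025, -1], [-0.04, 0.42, 0, -0.03, -1], [-0.05, 0.48, 0, -0.035, -1], [-0.0533, 0.54, 0, -0.035, -1], [-0.0533, 0.567, 0.008, -0.035, -1], [-0.0533, 0.567, 0.008, -0.035, -1], [-0.0533, 0.567, 0.008, -0.035, -1]]]'

```text
clock: 48.7
position: [0.5503, -0.096, 0.1685]
ee_rot: [-0.001, 0.999, 0.036, -0.002]
contact_force: [0.2, 1.0, 0.2]
width: 0.0854
gripper_force: 0.0
```

Run:
```python
from h import *
sensors('w19.png',z=.08)
plan([(.551,-.0967,.048,4.2)])
```

```text
c [547.5 -97.1] size [69.6 89. ] ang 4.1 px [314. 226.]
t48.8 pos [ 0.5507 -0.0954  0.1691] h4.2 F [-1.   0.6 -0.2] w0.0854
[0.0003, 0.0017, 0.1522, -0.0] rows 2.4
--
```

>>> move_arm --deltas '[[[0, 0.0017, 0.05, 0, -1], [0, 0.0017, 0.09, 0, -1], [0, 0.0017, 0.12, 0, -1], [0, 0.0017, 0.145, 0, -1], [0, 0.0017, 0.152, 0, -1], [0, 0.0017, 0.152, 0, -1], [0, 0.0017, 0.152, 0, -1]]]'

```text
clock: 49.45
position: [0.5525, -0.0971, 0.0498]
ee_rot: [0.0, 0.999, 0.037, 0.001]
contact_force: [-0.1, -0.5, -0.4]
width: 0.0857
gripper_force: 0.0
```

>>> move_arm --deltas '[[[0, 0, 0, 0, 1], [0, 0, 0, 0, 1], [0, 0, 0, 0, 1], [0, 0, 0, 0, 1], [0, 0, 0, 0, 1], [0, 0, -0.02, 0, 1], [0, 0, -0.06, 0, 1], [0, 0, -0.11, 0, 1], [0, 0, -0.152, 0, 1], [0, 0, -0.152, 0, 1], [0, 0, -0.152, 0, 1]]]'

```text
clock: 50.55
position: [0.5519, -0.0979, 0.1717]
ee_rot: [0.0, 0.999, 0.037, 0.001]
contact_force: [-0.1, -0.2, -1.5]
width: 0.0562
gripper_force: 51.8
```

Run:
```python
from h import *
plan([(.4925,.357,.17,0)],[(.4925,.357,.03,0),(.4925,.357,-.0125,0)])
```

```text
t50.5 pos [ 0.5519 -0.0979  0.1717] h4.2 F [-0.1 -0.2 -1.5] w0.0562
[-0.0325, -0.5725, 0.0029, 0.0349] rows 9.2
--
[0.0, 0.0, 0.175, 0.0] rows 2.8
[0.0, 0.0, 0.2281, 0.0] rows 0.8
--
```

>>> move_arm --deltas '[[[0, -0.06, 0, 0, 1], [-0.005, -0.12, 0, 0, 1], [-0.01, -0.18, 0, 0.01, 1], [-0.015, -0.24, 0, 0.015, 1], [-0.018, -0.3, 0, 0.018, 1], [-0.02, -0.36, 0, 0.022, 1], [-0.025, -0.42, 0, 0.027, 1], [-0.03, -0.48, 0, 0.03, 1], [-0.0325, -0.54, 0, 0.035, 1], [-0.0325, -0.5725, 0.002, 0.035, 1], [-0.0325, -0.5725, 0.002, 0.035, 1], [-0.0325, -0.5725, 0.002, 0.035, 1]]]'

```text
clock: 51.75
position: [0.4909, 0.3567, 0.167]
ee_rot: [0.001, 1.0, 0.001, -0.002]
contact_force: [0.0, -0.3, -1.6]
width: 0.0559
gripper_force: 51.8
```

>>> move_arm --deltas '[[[0, 0, 0.05, 0, 1], [0, 0, 0.1, 0, 1], [0, 0, 0.15, 0, 1], [0, 0, 0.175, 0, 1], [0, 0, 0.175, 0, 1], [0, 0, 0.175, 0, 1], [0, 0, 0.175, 0, 1]]]'

```text
clock: 52.45
position: [0.4936, 0.3572, 0.0307]
ee_rot: [-0.001, 1.0, -0.0, 0.001]
contact_force: [-0.2, 1.1, -0.2]
width: 0.0562
gripper_force: 51.6
```

Run:
```python
from h import *
plan([(.4925,.357,-.011,0)])
```

```text
t52.5 pos [0.4936 0.3572 0.0307] h-0.1 F [-0.2  1.1 -0.2] w0.0562
[-0.0014, 0.0002, 0.053, -0.0004] rows 0.8
--
```

>>> move_arm --deltas '[[[0, 0, 0.015, 0, 1], [0, 0, 0.03, 0, 1], [0, 0, 0.045, 0, 1], [0, 0, 0.052, 0, 1], [0, 0, 0.052, 0, 1], [0, 0, 0.052, 0, 1]]]'

```text
clock: 53.05
position: [0.492, 0.357, -0.0098]
ee_rot: [-0.0, 1.0, 0.0, 0.0]
contact_force: [-4.5, -3.8, 21.6]
width: 0.0562
gripper_force: 57.7
```

>>> move_arm --deltas '[[[0, 0, 0, 0, -1], [0, 0, 0, 0, -1], [0, 0, 0, 0, -1], [0, 0, 0, 0, -1], [0, 0, -0.04, 0, -1], [0, 0, -0.1, 0, -1], [0, 0, -0.16, 0, -1], [0, 0, -0.22, 0, -1], [0, 0, -0.235, 0, -1], [0, 0, -0.235, 0, -1], [0, 0, -0.235, 0, -1]]]'

```text
clock: 54.15
position: [0.4912, 0.3567, 0.1737]
ee_rot: [0.001, 1.0, 0.0, -0.001]
contact_force: [-0.1, -0.5, -1.0]
width: 0.0853
gripper_force: 0.0
```

Run:
```python
from h import *
plan([(.4565,-.1037,.175,4.2)])
sensors('w20.png',z=.02)
```

```text
t54.1 pos [0.4912 0.3567 0.1737] h0.0 F [-0.1 -0.5 -1. ] w0.0853
[-0.0434, 0.5755, -0.0007, -0.035] rows 9.2
--
c [490.9 357.8] size [59.6 81.7] ang 1.1 px [315. 204.]
c [595.3 357.5] size [58.6 82.3] ang -0.1 px [314.  86.]
c [681.2 616.4] size [61.6 99.5] ang 75.1 px [69. 22.]
```

>>> move_arm --deltas '[[[0, 0.06, 0, 0, -1], [-0.01, 0.12, 0, 0, -1], [-0.015, 0.18, 0, -0.01, -1], [-0.02, 0.24, 0, -0.015, -1], [-0.025, 0.3, 0, -0.02, -1], [-0.03, 0.36, 0, -0.025, -1], [-0.035, 0.42, 0, -0.03, -1], [-0.04, 0.48, 0, -0.035, -1], [-0.0434, 0.54, 0, -0.035, -1], [-0.0434, 0.5755, 0, -0.035, -1], [-0.0434, 0.5755, 0, -0.035, -1], [-0.0434, 0.5755, 0, -0.035, -1]]]'

```text
clock: 55.4
position: [0.4562, -0.103, 0.1734]
ee_rot: [-0.001, 0.999, 0.036, -0.002]
contact_force: [-1.0, 0.5, -0.3]
width: 0.0856
gripper_force: 0.0
```

Run:
```python
from h import *
sensors('w21.png',z=.08)
plan([(.4565,-.1037,.048,4.2)])
```

```text
c [591.5  92.9] size [48.8 88.1] ang 5.1 px [79. 50.]
t55.5 pos [ 0.4563 -0.1024  0.1737] h4.2 F [-0.7  0.2 -0.8] w0.0855
[0.0001, 0.0017, 0.158, -0.0002] rows 2.5
--
```

Run:
```python
import cv2,numpy as np
for f in('w19','w21'):
    h=cv2.cvtColor(cv2.imread(f'pics/{f}.png'),cv2.COLOR_BGR2HSV)
    for T in(150,200,225):
        m=((h[:,:,1]<70)&(h[:,:,2]>T)).astype(np.uint8)
        for c in cv2.findContours(m,cv2.RETR_EXTERNAL,cv2.CHAIN_APPROX_NONE)[0]:
            if cv2.contourArea(c)>1500: print(f,T,cv2.boundingRect(c),cv2.contourArea(c),np.round(cv2.minAreaRect(c)[1]),round(cv2.minAreaRect(c)[2]))
```

```text
w19 150 (470, 405, 62, 73) 2318.5 [67. 52.] 32
w19 150 (99, 405, 63, 75) 2391.0 [53. 72.] 57
w19 150 (0, 358, 52, 83) 2038.0 [46. 90.] 35
w19 150 (157, 175, 99, 197) 9218.5 [200.  95.] 85
w19 150 (268, 166, 98, 120) 8848.5 [120.  95.] 88
w19 150 (273, 0, 121, 381) 7297.0 [111. 385.] 4
w19 150 (55, 0, 193, 301) 29695.0 [192. 300.] 0
w19 200 (276, 290, 84, 88) 5782.0 [87. 83.] 90
w19 200 (268, 167, 98, 119) 8491.0 [120.  94.] 87
w19 225 (281, 291, 73, 86) 4266.5 [73. 84.] 2
w19 225 (276, 167, 82, 109) 7773.0 [108.  81.] 90
w21 150 (469, 404, 63, 74) 2410.0 [67. 53.] 32
w21 150 (98, 404, 65, 72) 2459.5 [54. 70.] 58
w21 150 (197, 345, 239, 60) 7423.5 [238.  57.] 4
w21 150 (595, 335, 45, 120) 3125.0 [119.  44.] 90
w21 150 (0, 298, 150, 144) 7260.0 [143. 149.] 90
w21 150 (60, 0, 305, 345) 41067.5 [342. 286.] 69
w21 150 (59, 0, 48, 96) 3059.5 [95. 47.] 90
w21 200 (470, 405, 61, 72) 2283.0 [66. 52.] 32
w21 200 (99, 404, 64, 70) 2340.5 [53. 68.] 60
w21 200 (312, 347, 123, 57) 5052.0 [122.  54.] 1
w21 200 (0, 299, 149, 142) 6814.5 [141. 148.] 90
w21 200 (269, 166, 96, 122) 8387.5 [122.  93.] 88
w21 200 (128, 69, 121, 275) 12858.0 [271. 120.] 87
w21 200 (171, 0, 75, 50) 2403.5 [49. 74.] 90
w21 200 (97, 0, 73, 267) 6797.5 [268.  67.] 88
w21 200 (59, 0, 39, 93) 2044.5 [34. 95.] 6
w21 225 (269, 166, 96, 110) 8156.5 [109.  93.] 88
w21 225 (146, 70, 102, 221) 11816.0 [101. 219.] 2
w21 225 (171, 0, 75, 50) 2298.5 [49. 74.] 90
```

The sensor is in nest 1: the same box as sensor 2 had in the same view, just merged with the rig plate in the mask. Grasping it.

>>> move_arm --deltas '[[[0, 0.0017, 0.05, 0, -1], [0, 0.0017, 0.09, 0, -1], [0, 0.0017, 0.12, 0, -1], [0, 0.0017, 0.15, 0, -1], [0, 0.0017, 0.159, 0, -1], [0, 0.0017, 0.159, 0, -1], [0, 0.0017, 0.159, 0, -1]]]'

```text
clock: 56.15
position: [0.4582, -0.1041, 0.0488]
ee_rot: [0.0, 0.999, 0.037, 0.001]
contact_force: [0.2, 0.4, -0.2]
width: 0.0854
gripper_force: 0.0
```

>>> move_arm --deltas '[[[0, 0, 0, 0, 1], [0, 0, 0, 0, 1], [0, 0, 0, 0, 1], [0, 0, 0, 0, 1], [0, 0, 0, 0, 1], [0, 0, -0.02, 0, 1], [0, 0, -0.06, 0, 1], [0, 0, -0.11, 0, 1], [0, 0, -0.158, 0, 1], [0, 0, -0.158, 0, 1], [0, 0, -0.158, 0, 1]]]'

```text
clock: 57.25
position: [0.458, -0.1048, 0.1759]
ee_rot: [0.001, 0.999, 0.037, 0.001]
contact_force: [-0.3, 0.5, -1.4]
width: 0.0561
gripper_force: 53.8
```

Run:
```python
from h import *
plan([(.388,.357,.17,0)],[(.388,.357,.03,0)])
```

```text
t57.2 pos [ 0.458  -0.1048  0.1759] h4.2 F [-0.3  0.5 -1.4] w0.0561
[-0.0451, -0.5821, 0.0082, 0.0349] rows 9.3
--
[0.0, 0.0, 0.175, 0.0] rows 2.8
--
```

>>> move_arm --deltas '[[[0, -0.06, 0, 0, 1], [-0.005, -0.12, 0, 0, 1], [-0.01, -0.18, 0, 0.01, 1], [-0.015, -0.24, 0, 0.015, 1], [-0.02, -0.3, 0, 0.018, 1], [-0.025, -0.36, 0, 0.022, 1], [-0.03, -0.42, 0, 0.027, 1], [-0.04, -0.48, 0, 0.03, 1], [-0.0451, -0.54, 0, 0.035, 1], [-0.0451, -0.582, 0.008, 0.035, 1], [-0.0451, -0.582, 0.008, 0.035, 1], [-0.0451, -0.582, 0.008, 0.035, 1]]]'

```text
clock: 58.45
position: [0.3861, 0.3566, 0.1663]
ee_rot: [0.002, 1.0, 0.001, -0.002]
contact_force: [-0.4, 0.4, -0.3]
width: 0.0564
gripper_force: 53.8
```

>>> move_arm --deltas '[[[0, 0, 0.05, 0, 1], [0, 0, 0.1, 0, 1], [0, 0, 0.15, 0, 1], [0, 0, 0.175, 0, 1], [0, 0, 0.175, 0, 1], [0, 0, 0.175, 0, 1], [0, 0, 0.175, 0, 1]]]'

```text
clock: 59.15
position: [0.3887, 0.3573, 0.0297]
ee_rot: [-0.001, 1.0, -0.0, 0.001]
contact_force: [-0.4, 1.4, -1.0]
width: 0.0562
gripper_force: 53.8
```

Run:
```python
from h import *
plan([(.388,.357,-.012,0)])
```

```text
t59.1 pos [0.3887 0.3573 0.0297] h-0.0 F [-0.4  1.4 -1. ] w0.0562
[-0.0009, 0.0004, 0.053, -0.0004] rows 0.8
--
```

>>> move_arm --deltas '[[[0, 0, 0.015, 0, 1], [0, 0, 0.03, 0, 1], [0, 0, 0.045, 0, 1], [0, 0, 0.0515, 0, 1], [0, 0, 0.0515, 0, 1], [0, 0, 0.0515, 0, 1]]]'

```text
clock: 59.75
position: [0.3869, 0.3568, -0.0111]
ee_rot: [0.0, 1.0, 0.0, -0.0]
contact_force: [-4.2, -3.0, 22.0]
width: 0.0561
gripper_force: 56.3
```

>>> move_arm --deltas '[[[0, 0, 0, 0, -1], [0, 0, 0, 0, -1], [0, 0, 0, 0, -1], [0, 0, 0, 0, -1], [0, 0, -0.04, 0, -1], [0, 0, -0.1, 0, -1], [0, 0, -0.16, 0, -1], [0, 0, -0.22, 0, -1], [0, 0, -0.25, 0, -1], [0, 0, -0.25, 0, -1], [0, 0, -0.25, 0, -1]]]'

```text
clock: 60.85
position: [0.3872, 0.357, 0.1867]
ee_rot: [0.0, 1.0, 0.0, -0.0]
contact_force: [0.1, 0.3, -1.0]
width: 0.0853
gripper_force: 0.0
```

Run:
```python
from h import *
plan()
sensors('w22.png',z=.02);ball()
```

```text
t60.9 pos [0.3872 0.357  0.1867] h0.0 F [ 0.1  0.3 -1. ] w0.0853
c [385.  357.5] size [59.4 82.3] ang -0.5 px [315. 203.]
c [490.3 357.3] size [59.2 81.9] ang 0.1 px [315.  89.]
c [595.8  20. ] size [74.5 95.6] ang -73.3 px [611.  31.]
red [313.  224.2] 61 on lever plane: rig x 0.2 z 113.2
red [320.8 242.3] 17 on lever plane: rig x 26.4 z 45.5
```

View pics/w22.png

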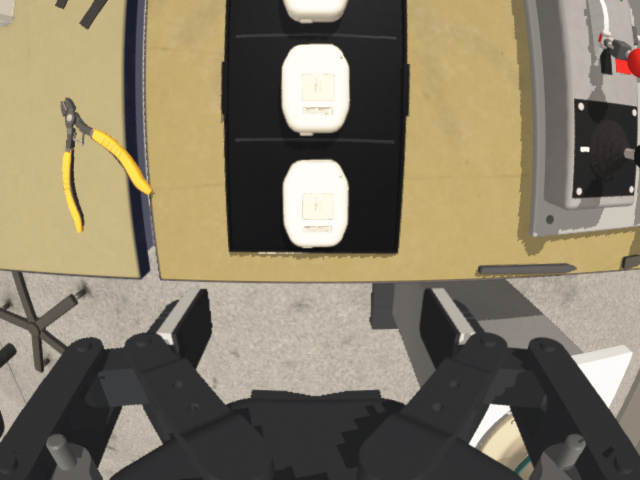

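The three sensors lie flat in the black tray, at (315,203), (315,89) and (313,10). The lever is in the red notch and the joystick is upright. The gripper is clear, so I'll hand in.

```bash
python3 -c "
from rig import manip
print(manip.sign_off())"
```

```text
the job is handed in; nothing more can be done
None
```

All three sensors were seated, taken through the left and right tilt holds, and laid flat side by side in the black tray after the lever went back to red; the job was handed in at about 61 s, with no verdict returned.

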